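File a slide cassette into the packed rack and close up the row

ROBOT

A 6-joint arm with a two-finger parallel gripper is mounted at the origin on the work surface. World frame = base frame: x ahead of the robot, y to its left, z up, the work surface at z = 0. Lengths are in m, angles in rad, forces in N, time in s.
With the tool pointing down it reaches from about 0.4 to 0.825 m from the base axis. Payload 7 kg.
Tool frame: the origin (TCP) lies on the centre line of the jaws, within the pads' length; the fingertips stand 22 mm ahead of it and the grasp point (between the pads) lies 3 mm ahead of it; z points along the fingers, y is the line along which they close (so a half turn about z gives the same grasp; the last joint's range is limited). The gripper opens to 88 mm and grips with 3 to 60 N. Pads are 19 mm wide; open, the fingers measure 130 mm over their backs; the gripper's body (78 mm by 193 mm) begins 47 mm behind the grasp point.
Start: joints at [-0.826, 0.359, 0.012, 0, -1.224, -0.288], TCP at [0.298, -0.606, 0.22] pointing down, gripper open.
Joint ranges: [-3.07, 3.07], [-1.43, 2.12], [-1.02, 1.25], [-3.03, 1.67], [-3.05, -0], [-3.03, 3.03]. Speed limits (rad/s): [2.39, 2.39, 3.01, 3.14, 3.14, 3.14].

INTERFACE

Orientations are given as [roll, pitch, yaw] about the fixed x, y, z axes, in that order (R = Rz(yaw) Ry(pitch) Rx(roll)).
In Python, from station import monitor, viewer, order gives the robot as it stands. The module is installed in compiled form; this text tells all that it offers.
- The arm moves only by the tool servo_tool, never from a script. Its argument "targets" is a list of rows, each an object with "angular": the turn, a rotation vector about the tool's x, y, z in degrees, a list of three; "xyz": the shift along the tool's x, y, z in cm, a list of three; "claw": the finger opening in cm, from 0 to 8.76. A call has 1 to 20 rows; each row shifts and turns the commanded pose from where the row before left it, along the tool's axes as they then stand; what a row does not reach is not made up. A row lasts 1/10 s, in which the tool goes at most 50 mm and 8.59 degrees, less where a joint would pass 70% of its speed; a pose out of reach is approached as far as the arm can. A call is refused whole if a number of a shift passes 5 or a number of a turn 8.59, either way. A call with a gripper value outside its range is refused whole. The fingers move at their own pace and stop on an object; "force" is the grip in N (left out, the last holds). Time passes only in rows, so rows that do not move let the fingers close. It gives the time, the measured TCP pose, the force, the opening and the grip force at its end, in the units of the state.
- monitor.get_state(): the state, without advancing time (a new reading comes with each control period).
- viewer.grab_frame(name): name is "scene" or "side" or "wrist"; returns a dict with "color" (400x640x3 uint8, blue, green, red), "fovy" (degrees; the focal length in pixels is half the picture's height over the tangent of half this angle, whatever the lens; pixels are square), "cx", "cy" (the principal point, pixels), "R" (3x3) and "t" (3): a world point X has camera coordinates R X + t. Camera axes: x right, y down, z forward; pixel columns grow to the right and rows downward; lengths in m; the calibration is good to about 2 mm. A picture is of the moment at which its call begins. There is no depth.
- order.job_done(): hands the job in; it is judged then, once.
The state is a dict: "t": time; "q": joint angles; "qd": joint speeds; "joint_efforts": joint torques, N m; "eef_pos": TCP position; "ee_rot": TCP orientation; "force": force on the tool from outside, world axes, zero at the start; "moment": the same for the moment, N m; "width": finger opening in m; "gripper_force": force on a finger pad.
Only numpy, scipy, OpenCV 4.12 (cv2) and the standard library are available. Lean on these libraries where they do the work, as an engineer would, in place of code of your own. Each camera call takes 0.05 s, during which the arm holds its last target. There are 200 camera calls.

TASK

Put the orange slide cassette back into its place in the rack, the narrow gap in the middle of the packed row between the blue and the white cassette: work it down gently so that it nudges its neighbours apart without toppling them, until it stands upright and fully down on the rack's floor. Then slide the blue bookend along the rack against the row until the whole row stands snug and firm against the dark end stop, without squeezing it hard, and let go. Leave the other things on the bench alone.

Things in the scene. Friction and masses are not known exactly. Their poses are not given: they have to be found in the camera images.
- rack: fixed aluminium rack 106 x 280 x 32 mm; the row runs along its y. Origin: centre of its underside, z up. Cassettes stand on its floor, 12 mm above the origin, between low rails (inner faces x = +-45 mm, tops 32 mm up). In +y order: dark end stop, box_a, box_b, gap 11 to 15 mm, box_c, box_d, bookend, with 0 to 4 mm between the others
- rack_end (a point): middle of the zone, on the rack's floor, where the inner face of the dark steel end stop (75 mm tall, clamped, rigid) may lie. The stop itself is not measured: its inner face is anywhere within 5 mm of this point along the rack's y, so box_a may stand up to 11 mm short of it
- cassette_mid (a point): centre (55 mm above the underside) of the loose upright orange slide cassette: 84 (x) x 26 (y, thickness) x 110 mm tall, 0.11 to 0.18 kg. Body 72 mm tall. Foot tapers from 26 mm thick at 8 mm up to 18 mm at the underside; shoulders from 26 mm at 62 mm up to 14 mm at 72 mm, so that cassettes wedge past one another. Its slides bear at most 25 N from a neighbour, 35 N from the rack
- cassette_tab (a point): centre of the orange cassette's grey grip tab, 36 (x) x 8 (y) x 38 mm tall, 91 mm above the underside (tab from 72 to 110 mm); grip it across its 36 mm. Pushing into the gap takes up to about 20 N: the neighbours give way sideways; where one side meets the stop the cassette must be let shift to the other; if it jams, ease off and rock it a few mm along y
- box_a_mid (a point): white slide cassette, same shape and size as the orange one, upright in the row; this point is its centre, 55 mm above its underside; axes as for the orange one
- box_b_mid (a point): blue slide cassette, same shape and size as the orange one, upright in the row; this point is its centre, 55 mm above its underside; axes as for the orange one
- box_c_mid (a point): white slide cassette, same shape and size as the orange one, upright in the row; this point is its centre, 55 mm above its underside; axes as for the orange one
- box_d_mid (a point): green slide cassette, same shape and size as the orange one, upright in the row; this point is its centre, 55 mm above its underside; axes as for the orange one
- bookend: blue sliding bookend at the row's +y end: plate 84 (x) x 6 (y) x 80 mm, 4 to 84 mm above its origin; origin in its inner face, mid x, at the rack's floor; axes as the rack's. It slides along y with 3 N drag and stays where left; pushing the loose row adds up to 6 N. At the end stop the row goes solid: it is firm once 8 N presses from bookend on box_d; never over 25 N
- bookend_push (a point): middle of the bookend's outer face, 6 mm in +y from the inner face and 60 mm above its origin: push here towards -y of the rack. Behind the plate lies its flat foot, 40 mm long in all, with two ribs at x = +-30 mm, 26 mm high; free space above them
- spare_mid (a point): yellow slide cassette, same shape and size as the orange one, standing on the bench; this point is its centre, 55 mm above its underside; axes as for the orange one; a bystander, leave it alone
- oil_bottle: bystander: small amber bottle, 34 mm across, 75 mm tall; origin under its centre
- wash_bottle: bystander: white bottle with red cap, 60 mm across, 160 mm tall; origin under its centre
- petri: bystander: clear dish, 94 mm across, 18 mm tall; origin under its centre
- slide_pack: bystander: cardboard box 80 x 55 x 30 mm; origin under its centre
Mind the look-alikes: they are no part of the job. There is more than one size of the part that bears box_b_mid; the job needs the smaller.

How it is judged:
On the way, in this order (a step that is already met when the one before it is completed fails the run):
1. the orange cassette stands upright, fully down on the rack's floor, between the blue box_b and the white box_c (z of cassette_mid in the frame of rack between 0.064 and 0.0695 m and x of cassette_mid in the frame of rack between -0.006 and 0.006 m and angle between cassette's own z axis and vertical below 0.07 rad and y of cassette_mid in the frame of box_b_mid above 0.022 m and y of cassette_mid in the frame of box_c_mid below -0.022 m), for 0.2 s.
2. with the orange cassette seated, the bookend presses box_d with at least 8 N (the row is firm against the end stop) (all of step 1 and contact force between bookend and box_d above 8 N), for 0.05 s.
At the end, for the whole second after the job is handed in: the orange cassette stands on the rack's floor (within 2.5 mm) between box_b and box_c, all five cassettes upright within 4 degrees, on the floor (within 2.5 mm) and at rest, no more than 2.5 mm between neighbours, the bookend within 3 mm of box_d (all of step 1 and angle between each of box_a, box_b, box_c, box_d's own z axis and vertical below 0.07 rad and z of each of box_a_mid, box_b_mid, box_c_mid, box_d_mid in the frame of rack below 0.0695 m and y of cassette_mid in the frame of box_b_mid below 0.0285 m and y of box_b_mid in the frame of box_a_mid below 0.0285 m and y of box_d_mid in the frame of box_c_mid below 0.0285 m and y of cassette_mid in the frame of box_c_mid above -0.0285 m and y of bookend in the frame of box_d_mid between 0.01 and 0.016 m and linear speed of each of box_a, box_b, box_c, box_d, cassette below 0.01 m/s); the robot touches nothing.
It fails at once if a cassette of the row is toppled (tilted more than 17 degrees) (angle between any of box_a, box_b, box_c, box_d's own z axis and vertical above 0.3 rad).
It fails at once if a cassette of the row is pulled up (by more than 20 mm) (z of any of box_a_mid, box_b_mid, box_c_mid, box_d_mid in the frame of rack above 0.087 m).
It fails at once if more than 25 N between the orange cassette and a neighbour, or 35 N between it and the rack (contact force between cassette and box_b above 25 N or contact force between cassette and box_c above 25 N or contact force between cassette and rack above 35 N).
It fails at once if more than 25 N pressed by the bookend on box_d (contact force between bookend and box_d above 25 N).
It fails at once if another thing on the bench is moved by more than 20 mm (distance of any of spare, oil_bottle, wash_bottle, petri, slide_pack from where it was at the start of the episode above 0.02 m).
It also fails if it takes over 72 s, if anything falls off the work surface, if the arm or the gripper's body presses on something with over 40 N, if the wrist force passes 120 N, or if a joint passes its speed limit or range.

## Working session

There is one attempt and no reset: what is moved stays moved. The work goes in short steps, Python scripts to look and compute and a tool call to move; the robot and the scene stay as the last step left them, time stands still between calls to the robot, and variables do not carry over. Pictures are saved under pics/ and viewed, at most 10 in all, crops included, and the job is handed in when it is done.

Besides the shell and the picture viewer there is one more tool, called after "Call:" as name(argument=value, ...) on one line, values as JSON. servo_tool: Moves the arm, as the interface text tells. Its arguments: {"type":"object","properties":{"targets":{"type":"array"},"force":{"type":"number"}},"required":["targets"]}

```bash
mkdir -p pics && cat > h.py <<'E'
import numpy as np, cv2, pickle
from station import monitor, viewer, order
def grab(n, tag):
    f=viewer.grab_frame(n); cv2.imwrite(f'pics/{tag}.png', f['color']); pickle.dump(f, open(f'pics/{tag}.pkl','wb')); return f
def load(tag): return pickle.load(open(f'pics/{tag}.pkl','rb'))
def foc(f): return f['color'].shape[0]/2/np.tan(np.radians(f['fovy'])/2)
def ray(f,u,v):
    R=np.array(f['R']);t=np.array(f['t'])
    d=R.T@np.array([(u-f['cx'])/foc(f),(v-f['cy'])/foc(f),1.]); return -R.T@t, d
def onz(f,u,v,z):
    c,d=ray(f,u,v); return c+d*(z-c[2])/d[2]
def proj(f,X):
    p=np.array(f['R'])@np.array(X)+np.array(f['t']); return np.array([f['cx'],f['cy']])+foc(f)*p[:2]/p[2]
def tri(obs):
    A=np.zeros((3,3));b=np.zeros(3)
    for f,u,v in obs:
        c,d=ray(f,u,v);d/=np.linalg.norm(d);P=np.eye(3)-np.outer(d,d);A+=P;b+=P@c
    return np.linalg.solve(A,b)
E
python3 - <<'E'
from h import *
for n in ['scene','side']:
    f=grab(n,n+'0'); print(n,f['fovy'],f['cx'],f['cy'],np.round(f['R'],3).tolist(),np.round(f['t'],3), np.round(-np.array(f['R']).T@f['t'],3))
s=monitor.get_state(); print({k:np.round(v,3).tolist() for k,v in s.items()})
E
```

```text
scene 45.29815337372273 330.3791669992321 184.87285994711175 [[0.526, 0.85, -0.013], [0.611, -0.389, -0.689], [-0.591, 0.354, -0.725]] [-0.196 -0.318  1.419] [ 1.136 -0.46   0.807]
side 43.94362037031615 313.278442396994 199.10158367090452 [[-0.982, -0.19, 0.011], [-0.117, 0.554, -0.824], [0.151, -0.81, -0.566]] [0.536 0.178 0.972] [0.401 0.791 0.691]
{'t': 0.1, 'q': [-0.826, 0.359, 0.011, -0.0, -1.224, -0.288], 'qd': [-0.0, -0.0, 0.003, 0.0, 0.0, -0.001], 'joint_efforts': [-0.002, -58.416, 29.375, 7.016, 0.01, -0.0], 'eef_pos': [0.298, -0.605, 0.219], 'ee_rot': [3.14, -0.0, -2.685], 'force': [-1.297, 0.395, -0.411], 'moment': [-0.013, 0.014, 0.011], 'gripper_force': 0.0, 'width': 0.088}
```

View pics/scene0.png

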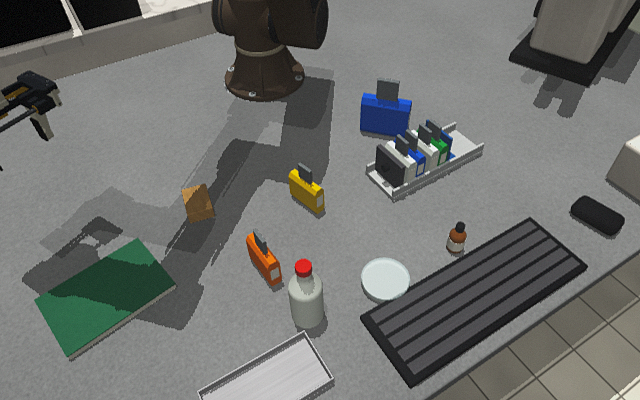

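View pics/side0.png

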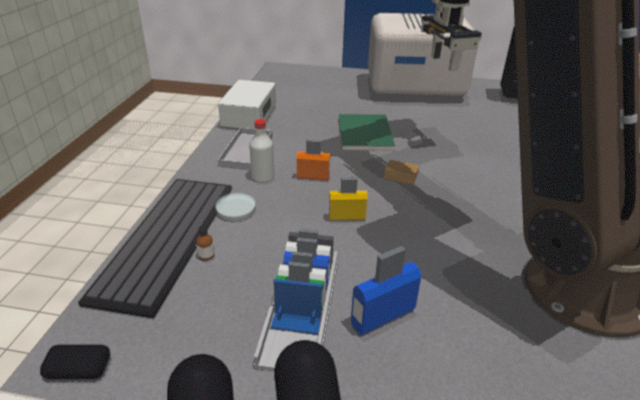

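The scene view shows the orange cassette at (264,260), the yellow spare at (307,190) and the rack row from (390,165) to (450,140). There are two blue cassettes: a large one on the bench at (386,112), which is the oversize look-alike, and a small one in the rack at about (412,155), which is box_b because it sits in the row. I'll confirm this with one enlarged crop.

```bash
python3 - <<'E'
from h import *
a=load('scene0')['color'];b=load('side0')['color']
c1=cv2.resize(a[75:205,355:495],None,fx=4,fy=4,interpolation=cv2.INTER_CUBIC)[:, :] # 560x520
c2=cv2.resize(a[225:295,235:295],None,fx=4,fy=4,interpolation=cv2.INTER_CUBIC) #240x280
c3=cv2.resize(b[135:185,285:345],None,fx=4,fy=4,interpolation=cv2.INTER_CUBIC) #240x200
o=np.zeros((520,800,3),np.uint8);o[:,:560]=c1;o[:280,560:]=c2;o[300:500,560:]=c3
cv2.imwrite('pics/crop1.png',o)
c=cv2.resize(b[222:372,250:430],None,fx=4,fy=4,interpolation=cv2.INTER_CUBIC)
cv2.imwrite('pics/crop2.png',c)
E
```

```text
(no output)
```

View pics/crop1.png

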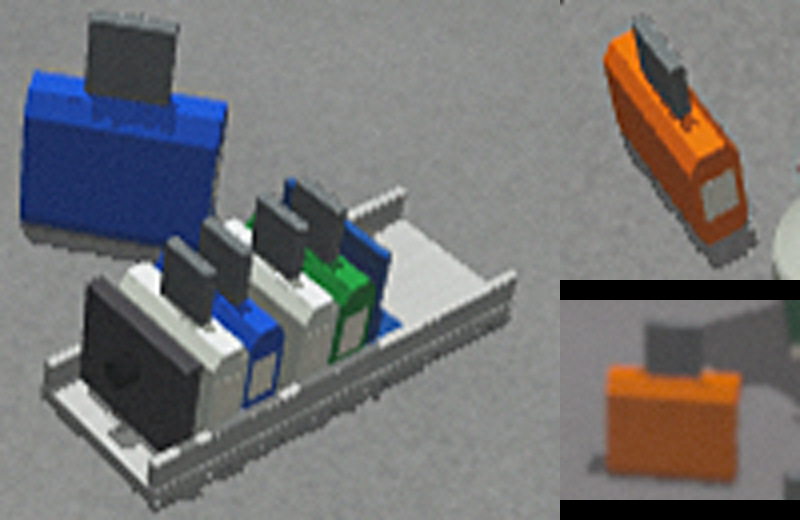

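View pics/crop2.png

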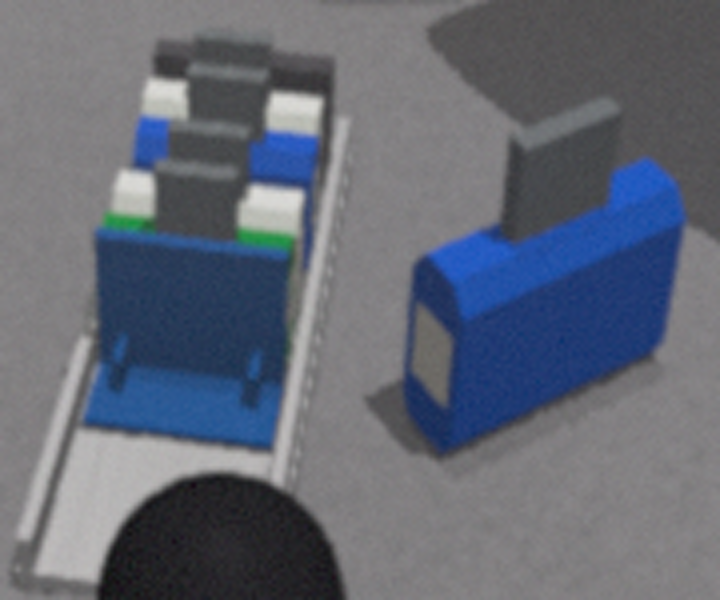

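Confirmed: the small blue box_b is second in the row after the white box_a (crop about (250,340)), and the gap lies between it and the white box_c. The big blue one on the bench isn't part of the job. Next I'll fit poses.

```bash
cat >> h.py <<'E'
from scipy.optimize import minimize, least_squares
def Rz(a): c,s=np.cos(a),np.sin(a); return np.array([[c,-s,0],[s,c,0],[0,0,1]])
BODY=np.array([[x,y*s,z] for x in(-.042,.042) for s in(-1,1) for y,z in((.009,0),(.013,.008),(.013,.062),(.007,.072))])
def cmask(f,lo,hi):
    h=cv2.cvtColor(f['color'],cv2.COLOR_BGR2HSV); m=cv2.inRange(h,lo,hi)
    n,l,s,_=cv2.connectedComponentsWithStats(m); return np.uint8(l==1+np.argmax(s[1:,4]))
def hullmask(pts,S=4):
    m=np.zeros((400*S,640*S),np.uint8); cv2.fillConvexPoly(m,cv2.convexHull(np.float32((pts+.5)*S)).astype(np.int32),1); return m
def fit(fs,lo,hi,x0):
    ms=[]
    for f in fs:
        m=cmask(f,lo,hi); p=cv2.findNonZero(m)[:,0,:]; print('bbox',p.min(0),p.max(0))
        M=cv2.resize(m*255,None,fx=4,fy=4,interpolation=cv2.INTER_LINEAR)>127
        h=cv2.convexHull(cv2.findNonZero(np.uint8(M))); Z=np.zeros(M.shape,np.uint8); cv2.fillConvexPoly(Z,h,1); ms.append(Z)
    def cost(v):
        P=BODY@Rz(v[2]).T+[v[0],v[1],0]; s=0
        for f,M in zip(fs,ms):
            H=hullmask(np.array([proj(f,p) for p in P])); s+=1-(H&M).sum()/(H|M).sum()
        return s
    best=min((minimize(cost,[x0[0],x0[1],a],method='Nelder-Mead',options=dict(initial_simplex=[[x0[0]+d[0],x0[1]+d[1],a+d[2]] for d in((0,0,0),(.01,0,0),(0,.01,0),(0,0,.2))],maxiter=150)) for a in(-.6,-.2,.2,.6)),key=lambda r:r.fun)
    return best.x,best.fun
E
python3 - <<'E'
from h import *
A,B=load('scene0'),load('side0')
for nm,lo,hi,uv in[('orange',(5,170,80),(16,255,255),(264,278)),('yellow',(22,150,70),(32,255,255),(307,208))]:
    x0=onz(A,*uv,0); print(nm,x0, fit([A,B],lo,hi,x0[:2]))
    for g in([A],[B]): print(fit(g,lo,hi,x0[:2]))
for nm,u,v,z in[('wash cap',303,264,.16),('wash base',307,322,0),('petri',386,285,0),('oil',455,250,0),('pack',199,215,0)]: print(nm,np.round(onz(A,u,v,z),3))
c1=lambda x,y:(A,x/4+355-.4,y/4+75-.4); c2=lambda x,y:(B,x/4+250-.4,y/4+222-.4)
obs=[(c1(152,462),(.053,-.14,.032)),(c1(515,272),(.053,.14,.032)),(c1(405,190),(-.053,.14,.032)),(c1(43,365),(-.053,-.14,.032)),(c1(155,510),(.053,-.14,0)),(c2(15,545),(.053,.14,.032)),(c2(347,118),(-.053,-.14,.032))]
def res(v): return np.concatenate([proj(o[0],Rz(v[2])@np.array(P)+[v[0],v[1],0])-o[1:] for o,P in obs])
r=least_squares(res,[.5,.1,0],loss='soft_l1'); print('rack',r.x,np.round(res(r.x).reshape(-1,2),1).tolist())
E
```

```text
bbox [246 232] [280 285]
bbox [297 152] [329 178]
orange [ 0.62248683 -0.30834303  0.        ] (array([ 0.60447379, -0.29698594,  0.06983537]), np.float64(0.1277995617532287))
bbox [246 232] [280 285]
(array([ 0.60455305, -0.29683582,  0.05993562]), np.float64(0.03547535751549746))
bbox [297 152] [329 178]
(array([ 0.60567734, -0.29996449,  0.14915586]), np.float64(0.070072585147962))
bbox [288 169] [323 213]
bbox [330 191] [366 219]
yellow [ 0.51023147 -0.1465517   0.        ] (array([ 0.49287065, -0.13794136,  0.22062837]), np.float64(0.09565105443024613))
bbox [288 169] [323 213]
(array([ 0.49287644, -0.13780407,  0.23388723]), np.float64(0.026984126984127))
bbox [330 191] [366 219]
(array([ 0.49355019, -0.13917005,  0.16020076]), np.float64(0.054032801617614035))
wash cap [ 0.734 -0.273  0.16 ]
wash base [ 0.749 -0.283  0.   ]
petri [ 0.763 -0.115  0.   ]
oil [0.772 0.053 0.   ]
pack [ 0.4   -0.358  0.   ]
rack [0.53888286 0.16402312 0.04685601] [[2.1, 2.0], [1.0, 0.5], [-2.8, -1.6], [0.1, -1.2], [0.2, -0.3], [-0.2, -1.0], [1.0, -0.1]]
```

Call:
servo_tool(targets=[{"angular": [0,0,-8.41],"xyz": [0,0,0],"claw": 8},{"angular": [0,0,-8.41],"xyz": [0,0,0],"claw": 8},{"angular": [0,0,-8.41],"xyz": [0,0,0],"claw": 8},{"angular": [0,0,-8.41],"xyz": [0,0,0],"claw": 8},{"angular": [0,0,-8.41],"xyz": [0,0,0],"claw": 8},{"angular": [0,0,-8.41],"xyz": [0,0,0],"claw": 8},{"angular": [0,0,-8.41],"xyz": [0,0,0],"claw": 8},{"angular": [0,0,-8.41],"xyz": [0,0,0],"claw": 8},{"angular": [0,0,0],"xyz": [-2.64,-2.95,0],"claw": 8},{"angular": [0,0,0],"xyz": [-2.64,-2.95,0],"claw": 8},{"angular": [0,0,0],"xyz": [-2.64,-2.95,0],"claw": 8},{"angular": [0,0,0],"xyz": [-2.64,-2.95,0],"claw": 8},{"angular": [0,0,0],"xyz": [-2.64,-2.95,0],"claw": 8},{"angular": [0,0,0],"xyz": [-2.64,-2.95,0],"claw": 8},{"angular": [0,0,0],"xyz": [-2.64,-2.95,0],"claw": 8},{"angular": [0,0,0],"xyz": [-2.64,-2.95,0],"claw": 8},{"angular": [0,0,0],"xyz": [-2.64,-2.95,0],"claw": 8},{"angular": [0,0,0],"xyz": [-2.64,-2.95,0],"claw": 8},{"angular": [0,0,0],"xyz": [-2.64,-2.95,0],"claw": 8},{"angular": [0,0,0],"xyz": [0,0,0],"claw": 8}])

```text
t: 2.1
eef_pos: [0.6068, -0.2929, 0.2191]
ee_rot: [3.141, 0.001, -1.507]
force: [-0.1, -0.5, -0.5]
width: 0.0799
gripper_force: 0.0
```

```bash
cat >> h.py <<'E'
def Rt(s):
    from scipy.spatial.transform import Rotation as Q
    return Q.from_euler('xyz',s['ee_rot']).as_matrix()
def togo(p,yaw=None):
    s=monitor.get_state(); R=Rt(s); d=R.T@(np.array(p)-s['eef_pos'])*100
    print('t',round(s['t'],2),'pos',np.round(s['eef_pos'],4),'rot',np.round(s['ee_rot'],4),'F',np.round(s['force'],2),'w',round(s['width'],4),'g',s['gripper_force'])
    print('togo cm (tool)',np.round(d,2),'turn z deg',None if yaw is None else round(-np.degrees(yaw-s['ee_rot'][2]),2))
E
python3 - <<'E'
from h import *
togo([.6045,-.297,.2],-np.pi/2+.06)
f=grab('wrist','w1'); print(f['fovy'],np.round(f['R'],3).tolist(),np.round(-np.array(f['R']).T@f['t'],3))
P=BODY@Rz(.06).T+[.6045,-.297,0]; print(np.round([proj(f,p) for p in P]).tolist())
E
```

```text
t 2.1 pos [ 0.6068 -0.2929  0.2191] rot [ 3.1409e+00  7.0000e-04 -1.5069e+00] F [-0.07 -0.54 -0.54] w 0.0799 g 0.0
togo cm (tool) [0.39 0.25 1.91] turn z deg 0.23
63.77192654977978 [[-0.998, -0.065, 0.001], [-0.062, 0.963, 0.263], [-0.018, 0.262, -0.965]] [ 0.611 -0.363  0.383]
[[356.0, 160.0], [357.0, 158.0], [363.0, 165.0], [364.0, 173.0], [355.0, 175.0], [356.0, 180.0], [362.0, 190.0], [363.0, 187.0], [286.0, 160.0], [285.0, 157.0], [279.0, 165.0], [278.0, 173.0], [286.0, 175.0], [285.0, 179.0], [280.0, 190.0], [279.0, 187.0]]
```

View pics/w1.png

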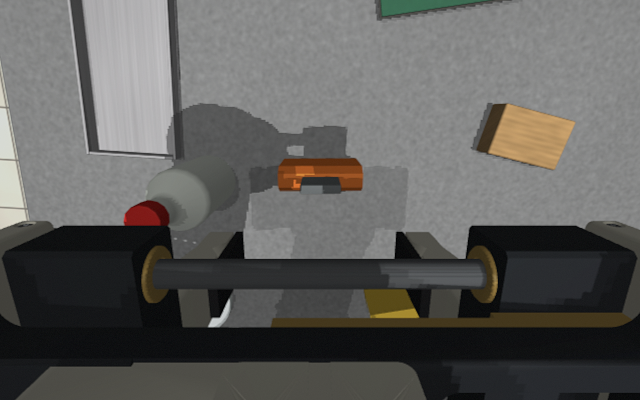

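The wrist view shows the orange cassette at (278..363, 157..192), matching the prediction within about 1 px. I'll refine with a wrist fit.

```bash
python3 - <<'E'
from h import *
f=load('w1')
print(fit([f],(3,130,40),(18,255,255),[.6045,-.297]))
h=cv2.cvtColor(f['color'],cv2.COLOR_BGR2HSV)
for x,y,yaw in[(.6045,-.297,.06)]:
    T=np.array([[sx*.018,sy*.004,z] for z in(.11,.072) for sx in(-1,1) for sy in(-1,1)])@Rz(yaw).T+[x,y,0]
    print(np.round([proj(f,p) for p in T],1).tolist())
cv2.imwrite('pics/w1c.png',cv2.resize(f['color'][145:205,265:375],None,fx=7,fy=7,interpolation=cv2.INTER_CUBIC))
E
```

```text
bbox [278 158] [362 190]
(array([ 0.60576523, -0.29649953,  0.07417705]), np.float64(0.018309730051789708))
[[342.0, 184.5], [341.8, 193.4], [300.6, 184.3], [300.7, 193.3], [339.3, 176.0], [339.2, 183.9], [302.7, 175.8], [302.8, 183.7]]
```

View pics/w1c.png

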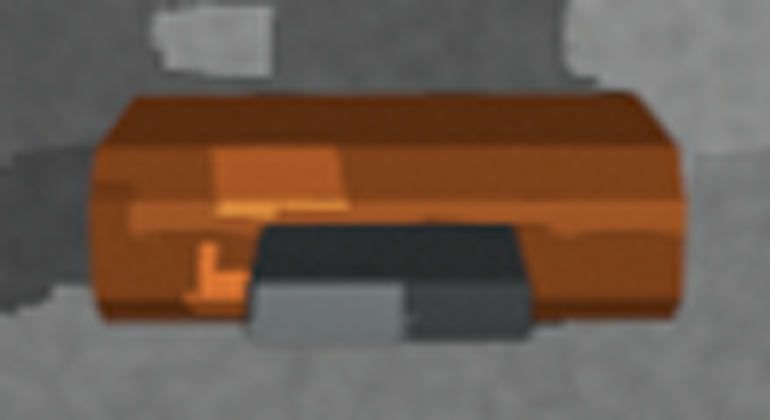

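The tab top spans (301..341, 185..193.5), which puts the cassette at about (0.605, -0.2965) with yaw 0.07. I'll descend and grip.

Call:
servo_tool(targets=[{"angular": [0,0,-0.35],"xyz": [0.35,0.2,0],"claw": 7.5},{"angular": [0,0,0],"xyz": [0,0,2],"claw": 7.5},{"angular": [0,0,0],"xyz": [0,0,2],"claw": 7.5},{"angular": [0,0,0],"xyz": [0,0,2],"claw": 7.5},{"angular": [0,0,0],"xyz": [0,0,2],"claw": 7.5},{"angular": [0,0,0],"xyz": [0,0,2],"claw": 7.5},{"angular": [0,0,0],"xyz": [0,0,1],"claw": 7.5},{"angular": [0,0,0],"xyz": [0,0,0.8],"claw": 7.5},{"angular": [0,0,0],"xyz": [0,0,0.2],"claw": 7.5},{"angular": [0,0,0],"xyz": [0,0,0],"claw": 7.5}], force=10)

```text
t: 3.15
eef_pos: [0.6024, -0.3004, 0.1007]
ee_rot: [-3.141, -0.0, -1.505]
force: [0.6, 0.3, 0.6]
width: 0.0751
gripper_force: 0.0
```

Call:
servo_tool(targets=[{"angular": [0,0,0],"xyz": [0,0,0],"claw": 3},{"angular": [0,0,0],"xyz": [0,0,0],"claw": 3},{"angular": [0,0,0],"xyz": [0,0,0],"claw": 3},{"angular": [0,0,0],"xyz": [0,0,0],"claw": 3},{"angular": [0,0,0],"xyz": [0,0,0],"claw": 3},{"angular": [0,0,0],"xyz": [0,0,0],"claw": 3},{"angular": [0,0,0],"xyz": [0,0,0],"claw": 3},{"angular": [0,0,0],"xyz": [0,0,0],"claw": 3}], force=20)

```text
t: 3.95
eef_pos: [0.6027, -0.3, 0.1005]
ee_rot: [-3.141, -0.0, -1.504]
force: [0.6, -0.1, 1.1]
width: 0.035
gripper_force: 20.0
```

Call:
servo_tool(targets=[{"angular": [0,0,0],"xyz": [0,0,0],"claw": 2.5},{"angular": [0,0,0],"xyz": [0,0,0],"claw": 2.5},{"angular": [0,0,0],"xyz": [0,0,-0.3],"claw": 2.5},{"angular": [0,0,0],"xyz": [0,0,-0.7],"claw": 2.5},{"angular": [0,0,0],"xyz": [0,0,-1.5],"claw": 2.5},{"angular": [0,0,0],"xyz": [0,0,-2],"claw": 2.5},{"angular": [0,0,0],"xyz": [0,0,-2],"claw": 2.5},{"angular": [0,0,0],"xyz": [0,0,-2],"claw": 2.5},{"angular": [0,0,0],"xyz": [0,0,-2],"claw": 2.5},{"angular": [0,0,0],"xyz": [0,0,-2],"claw": 2.5},{"angular": [0,0,0],"xyz": [0,0,-2],"claw": 2.5},{"angular": [0,0,0],"xyz": [0,0,-1],"claw": 2.5},{"angular": [0,0,0],"xyz": [0,0,-0.5],"claw": 2.5},{"angular": [0,0,0],"xyz": [0,0,0],"claw": 2.5},{"angular": [0,0,0],"xyz": [0,0,0],"claw": 2.5},{"angular": [0,0,0],"xyz": [0,0,0],"claw": 2.5}], force=58)

```text
t: 5.55
eef_pos: [0.6019, -0.2998, 0.2591]
ee_rot: [3.14, 0.001, -1.505]
force: [-0.2, 0.1, -1.2]
width: 0.0328
gripper_force: 58.0
```

```bash
python3 - <<'E'
from h import *
A=load('scene0');B=load('side0')
# tab-top-based row estimates in side/scene, rack frame (x,y,yaw)
r=np.array([.5389,.1640,.047])
rk=lambda X:(Rz(r[2]).T@(np.array(X)-[r[0],r[1],0]))
c1=lambda x,y:(A,x/4+355-.4,y/4+75-.4); c2=lambda x,y:(B,x/4+250-.4,y/4+222-.4)
# tab tops: a far-left and right corners in crop1 (z=.122)
for nm,p in[('a L',(170,240)),('a R',(212,268)),('b L',(205,222)),('b R',(248,248)),('c L',(260,200)),('c R',(304,226)),('d L',(298,183)),('d R',(343,212))]:
    print(nm,np.round(rk(onz(*c1(*p),.122)),4))
for nm,p in[('a',(233,36)),('b',(230,72)),('c',(210,130)),('d',(199,168))]:
    print('side',nm,np.round(rk(onz(*c2(*p),.122)),4))
togo([.5389+.0,.16,.243],-np.pi/2+.047)
f=grab('wrist','w2')
E
```

```text
a L [-0.0162 -0.0856  0.122 ]
a R [ 0.0146 -0.0821  0.122 ]
b L [-0.0168 -0.0601  0.122 ]
b R [ 0.0134 -0.0554  0.122 ]
c L [-0.0135 -0.0228  0.122 ]
c R [ 0.0172 -0.0181  0.122 ]
d L [-0.0124  0.0047  0.122 ]
d R [0.0208 0.0076 0.122 ]
side a [-0.0006 -0.0834  0.122 ]
side b [-0.0033 -0.0572  0.122 ]
side c [-0.0008 -0.0164  0.122 ]
side d [-0.0002  0.0086  0.122 ]
t 5.55 pos [ 0.6019 -0.2998  0.2591] rot [ 3.1398e+00  7.0000e-04 -1.5045e+00] F [-0.17  0.11 -1.16] w 0.0328 g 57.98465513728843
togo cm (tool) [-46.29   3.24   1.65] turn z deg 1.1
```

Call:
servo_tool(targets=[{"angular": [0,0,0],"xyz": [-1,0.16,0],"claw": 2.5},{"angular": [0,0,0],"xyz": [-2,0.16,0],"claw": 2.5},{"angular": [0,0,0],"xyz": [-3,0.16,0],"claw": 2.5},{"angular": [0,0,0],"xyz": [-3,0.16,0],"claw": 2.5},{"angular": [0,0,0],"xyz": [-3,0.16,0],"claw": 2.5},{"angular": [0,0,0],"xyz": [-3,0.16,0],"claw": 2.5},{"angular": [0,0,0],"xyz": [-3,0.16,0],"claw": 2.5},{"angular": [0,0,0],"xyz": [-3,0.16,0],"claw": 2.5},{"angular": [0,0,0],"xyz": [-3,0.16,0],"claw": 2.5},{"angular": [0,0,0],"xyz": [-3,0.16,0],"claw": 2.5},{"angular": [0,0,0],"xyz": [-3,0.16,0],"claw": 2.5},{"angular": [0,0,0],"xyz": [-3,0.16,0],"claw": 2.5},{"angular": [0,0,0],"xyz": [-3,0.16,0],"claw": 2.5},{"angular": [0,0,0],"xyz": [-3,0.16,0],"claw": 2.5},{"angular": [0,0,0],"xyz": [-3,0.16,0],"claw": 2.5},{"angular": [0,0,0],"xyz": [-3,0.16,0],"claw": 2.5},{"angular": [0,0,0],"xyz": [-3,0.16,0],"claw": 2.5},{"angular": [0,0,0],"xyz": [-2,0.16,0],"claw": 2.5},{"angular": [0,0,0],"xyz": [-1,0.16,0],"claw": 2.5},{"angular": [0,0,0],"xyz": [0,0,0],"claw": 2.5}])

```text
t: 7.6
eef_pos: [0.5375, 0.208, 0.26]
ee_rot: [3.141, -0.0, -1.503]
force: [-0.5, -0.6, -0.9]
width: 0.0329
gripper_force: 58.0
```

Call:
servo_tool(targets=[{"angular": [0,0,0],"xyz": [0,0,0],"claw": 2.5},{"angular": [0,0,0],"xyz": [0,0,0],"claw": 2.5}])

```text
t: 7.8
eef_pos: [0.5382, 0.2061, 0.2603]
ee_rot: [3.142, -0.0, -1.505]
force: [-0.3, -0.1, -1.8]
width: 0.0328
gripper_force: 58.0
```

```bash
python3 - <<'E'
from h import *
togo([.537,.211,.259],-np.pi/2+.047)
f=grab('wrist','w3')
o=cv2.resize(f['color'][0:300,120:520],None,fx=2,fy=2,interpolation=cv2.INTER_CUBIC); cv2.imwrite('pics/w3c.png',o)
E
```

```text
t 7.8 pos [0.5382 0.2061 0.2603] rot [ 3.1416e+00 -1.0000e-04 -1.5051e+00] F [-0.33 -0.09 -1.84] w 0.0328 g 57.98468950216375
togo cm (tool) [-0.49  0.08  0.13] turn z deg 1.07
```

View pics/w3c.png

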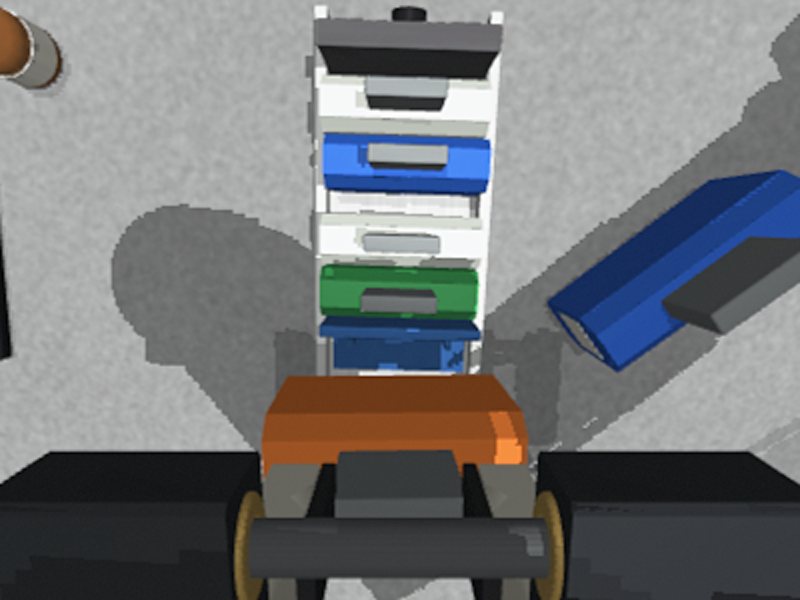

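The wrist view (crop ×2, origin (120,0)) shows the tab tops of b at (367..447,143..166) and c at (363..440,234..252), with the gap floor visible at (330..478,192..215). The held orange cassette has its foot edge at (290..500,376).

```bash
cat > m3.py <<'E'
from h import *
f=load('w3'); s=monitor.get_state(); tcp=np.array(s['eef_pos'])
c=lambda x,y:(120+x/2-.25,y/2-.25)
for nm,p in[('a',[(365,77),(447,77),(365,97),(447,97)]),('b',[(367,144),(447,144),(367,166),(447,166)]),('c',[(363,234),(440,234),(363,252),(440,252)]),('d?',[(362,290),(437,290)])]:
    P=np.array([onz(f,*c(*q),.122) for q in p]); print(nm,np.round(P.mean(0)[:2],4),'yawL-R',np.round(np.arctan2(*(P[0]-P[1])[[1,0]]),3),'yspan',np.round(P[:,1].max()-P[:,1].min(),4))
for nm,p in[('bookend top',[(320,321),(478,321),(478,335),(320,338)])]: print(nm,np.round([onz(f,*c(*q),.096)[:2] for q in p],4).tolist())
for nm,p in[('railsL',[(316,8),(318,270)]),('railsR',[(502,12),(484,330)])]: print(nm,np.round([onz(f,*c(*q),.032)[:2] for q in p],4).tolist())
print('stop top',np.round([onz(f,*c(*q),.087)[:2] for q in[(316,22),(502,24),(316,45),(500,50)]],4).tolist())
obs=[((290,376),(.042,-.009,0)),((500,376),(-.042,-.009,0)),((268,412),(.042,-.013,.008)),((520,411),(-.042,-.013,.008)),((338,452),(.018,-.004,.072)),((460,450),(-.018,-.004,.072))]
def res(v):
    cr,sr=np.cos(v[4]),np.sin(v[4]); Rx=np.array([[1,0,0],[0,cr,-sr],[0,sr,cr]])
    return np.concatenate([proj(f,Rz(v[3])@Rx@np.array(P)+v[:3])-c(*o) for o,P in obs])
r=least_squares(res,[tcp[0],tcp[1],.16,.066,0]); print('orange',np.round(r.x,4),'tcp',np.round(tcp,4),np.round(res(r.x),1))
E
python3 m3.py
```

```text
a [0.5428 0.0803] yawL-R 0.067 yspan 0.0102
b [0.5405 0.1077] yawL-R 0.067 yspan 0.0115
c [0.5403 0.1456] yawL-R 0.067 yspan 0.0103
d? [0.5398 0.1669] yawL-R 0.067 yspan 0.0023
bookend top [[0.5792, 0.188], [0.4984, 0.1826], [0.4977, 0.1898], [0.5789, 0.1968]]
railsL [[0.5944, 0.0276], [0.5886, 0.1674]]
railsR [[0.4935, 0.0228], [0.4856, 0.1968]]
stop top [[0.5869, 0.0487], [0.4998, 0.0438], [0.5866, 0.0585], [0.4995, 0.0548]]
orange [0.5381 0.2095 0.1884 0.07   0.118 ] tcp [0.5383 0.2061 0.2603] [ -1.7  10.4   3.4  10.    7.2 -11.4  -4.7 -11.3  -4.2   0.7   1.1   1.5]
```

```bash
sed -i 's/^obs=.*/obs=[((289,377),(.042,-.013,.008)),((501,377),(-.042,-.013,.008)),((267,412),(.042,-.013,.062)),((521,411),(-.042,-.013,.062)),((338,452),(.018,-.004,.072)),((460,450),(-.018,-.004,.072)),((263,437),(.042,-.007,.072)),((525,435),(-.042,-.007,.072))]/' m3.py && python3 m3.py | tail -1
```

```text
2.   1.5]
```

```bash
python3 m3.py | tail -2; sed -i 's/^r=least.*/r=least_squares(res,[tcp[0],tcp[1],.16,.066,0]); print(np.round(r.x,4));q=least_squares(lambda v:np.r_[res([v[0],v[1],v[2],.066,0])],[tcp[0],tcp[1],.16]);print(np.round(q.x,4),np.round(q.fun,1))/' m3.py; python3 m3.py | tail -3
```

```text
orange [0.5383 0.2106 0.1606 0.0732 0.0201] tcp [0.5383 0.2061 0.2603] [ 2.1  0.3 -1.1 -0.4  0.   0.4  1.4  0.1  0.2 -1.9 -3.8 -1.2 -0.6  1.3
  2.   1.5]
[0.5383 0.2106 0.1606 0.0732 0.0201]
[0.5384 0.2096 0.1599] [ 2.2 -1.2 -1.1 -1.2  0.2  0.1  1.3  0.7  0.3 -1.7 -3.9 -0.7 -0.4  1.2
  1.8  2.3]
```

Call:
servo_tool(targets=[{"angular": [0,0,0],"xyz": [0.8,0.03,0],"claw": 2.5},{"angular": [0,0,0],"xyz": [1.5,0.06,0],"claw": 2.5},{"angular": [0,0,0],"xyz": [1.8,0.08,0],"claw": 2.5},{"angular": [0,0,0],"xyz": [1.8,0.08,0],"claw": 2.5},{"angular": [0,0,0],"xyz": [1.5,0.06,0],"claw": 2.5},{"angular": [0,0,0],"xyz": [0.7,0.03,0],"claw": 2.5},{"angular": [0,0,0.5],"xyz": [0.2,0,0],"claw": 2.5},{"angular": [0,0,0.5],"xyz": [0,0,0],"claw": 2.5},{"angular": [0,0,0],"xyz": [0,0,1],"claw": 2.5},{"angular": [0,0,0],"xyz": [0,0,1],"claw": 2.5},{"angular": [0,0,0],"xyz": [0,0,1],"claw": 2.5},{"angular": [0,0,0],"xyz": [0,0,0],"claw": 2.5},{"angular": [0,0,0],"xyz": [0,0,0],"claw": 2.5},{"angular": [0,0,0],"xyz": [0,0,0],"claw": 2.5}])

```text
t: 9.25
eef_pos: [0.5406, 0.124, 0.2305]
ee_rot: [-3.141, -0.0, -1.522]
force: [-0.6, 0.2, -1.9]
width: 0.0331
gripper_force: 58.0
```

```bash
python3 - <<'E'
from h import *
togo([.5403,.1228,.19],-np.pi/2+.048)
a=grab('side','s4')['color'];b=grab('scene','c4')['color']
o=np.zeros((600,800,3),np.uint8)
o[:,:400]=cv2.resize(a[180:330,250:350],None,fx=4,fy=4,interpolation=cv2.INTER_CUBIC)
o[:,400:]=cv2.resize(b[55:205,365:465],None,fx=4,fy=4,interpolation=cv2.INTER_CUBIC)
cv2.imwrite('pics/cmp4.png',o)
E
```

```text
t 9.25 pos [0.5406 0.124  0.2305] rot [-3.1412 -0.     -1.5217] F [-0.59  0.16 -1.86] w 0.0331 g 57.98483243331248
togo cm (tool) [0.12 0.03 4.05] turn z deg 0.07
```

View pics/cmp4.png

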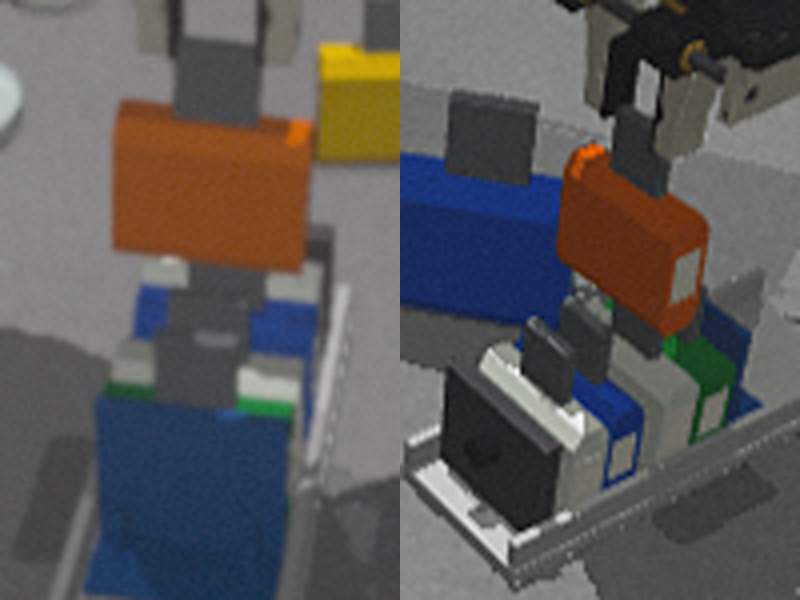

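The orange cassette hangs upright above the gap; the side view centres it over the row and the scene view puts it between b and c. I'll shift 1 mm and descend to the shoulders.

Call:
servo_tool(targets=[{"angular": [0,0,0],"xyz": [0.1,0.03,0],"claw": 2.5},{"angular": [0,0,0],"xyz": [0,0,0.7],"claw": 2.5},{"angular": [0,0,0],"xyz": [0,0,0.7],"claw": 2.5},{"angular": [0,0,0],"xyz": [0,0,0.6],"claw": 2.5},{"angular": [0,0,0],"xyz": [0,0,0.5],"claw": 2.5},{"angular": [0,0,0],"xyz": [0,0,0.5],"claw": 2.5},{"angular": [0,0,0],"xyz": [0,0,0.3],"claw": 2.5},{"angular": [0,0,0],"xyz": [0,0,0],"claw": 2.5},{"angular": [0,0,0],"xyz": [0,0,0],"claw": 2.5}])

```text
t: 10.25
eef_pos: [0.5402, 0.1229, 0.1973]
ee_rot: [-3.141, -0.0, -1.522]
force: [1.0, -0.1, -0.6]
width: 0.0326
gripper_force: 58.0
```

Call:
servo_tool(targets=[{"angular": [0,0,0],"xyz": [0,0,0.2],"claw": 2.5},{"angular": [0,0,0],"xyz": [0,0,0.2],"claw": 2.5},{"angular": [0,0,0],"xyz": [0,0,0.2],"claw": 2.5},{"angular": [0,0,0],"xyz": [0,0,0.1],"claw": 2.5},{"angular": [0,0,0],"xyz": [0,0,0],"claw": 2.5}])

```text
t: 10.75
eef_pos: [0.5399, 0.1228, 0.19]
ee_rot: [3.141, -0.0, -1.522]
force: [-0.9, 0.8, -1.1]
width: 0.0331
gripper_force: 58.0
```

Call:
servo_tool(targets=[{"angular": [0,0,0],"xyz": [0,0,0.1],"claw": 2.5},{"angular": [0,0,0],"xyz": [0,0,0.1],"claw": 2.5},{"angular": [0,0,0],"xyz": [0,0,0.1],"claw": 2.5},{"angular": [0,0,0],"xyz": [0,0,0.1],"claw": 2.5},{"angular": [0,0,0],"xyz": [0,0,0.1],"claw": 2.5},{"angular": [0,0,0],"xyz": [0,0,0.1],"claw": 2.5},{"angular": [0,0,0],"xyz": [0,0,0.1],"claw": 2.5},{"angular": [0,0,0],"xyz": [0,0,0.1],"claw": 2.5}])

```text
t: 11.55
eef_pos: [0.5401, 0.1228, 0.1822]
ee_rot: [-3.142, 0.0, -1.522]
force: [0.9, -0.0, 0.1]
width: 0.0331
gripper_force: 58.0
```

Call:
servo_tool(targets=[{"angular": [0,0,0],"xyz": [0,0,0.1],"claw": 2.5},{"angular": [0,0,0],"xyz": [0,0,0.1],"claw": 2.5},{"angular": [0,0,0],"xyz": [0,0,0.1],"claw": 2.5},{"angular": [0,0,0],"xyz": [0,0,0],"claw": 2.5}])

```text
t: 11.95
eef_pos: [0.54, 0.1228, 0.1791]
ee_rot: [3.141, -0.0, -1.522]
force: [-0.3, -0.5, -0.7]
width: 0.0328
gripper_force: 58.0
```

Call:
servo_tool(targets=[{"angular": [0,0,0],"xyz": [0,0,0.1],"claw": 2.5},{"angular": [0,0,0],"xyz": [0,0,0.1],"claw": 2.5},{"angular": [0,0,0],"xyz": [0,0,0.1],"claw": 2.5},{"angular": [0,0,0],"xyz": [0,0,0],"claw": 2.5}])

```text
t: 12.35
eef_pos: [0.5401, 0.1228, 0.1763]
ee_rot: [-3.141, 0.0, -1.522]
force: [0.0, -0.0, -0.9]
width: 0.0329
gripper_force: 58.0
```

Call:
servo_tool(targets=[{"angular": [0,0,0],"xyz": [0,0,0.1],"claw": 2.5},{"angular": [0,0,0],"xyz": [0,0,0.1],"claw": 2.5},{"angular": [0,0,0],"xyz": [0,0,0.1],"claw": 2.5},{"angular": [0,0,0],"xyz": [0,0,0],"claw": 2.5}])

```text
t: 12.75
eef_pos: [0.5399, 0.1228, 0.173]
ee_rot: [3.141, -0.0, -1.522]
force: [0.6, 0.7, -0.3]
width: 0.0332
gripper_force: 58.0
```

Call:
servo_tool(targets=[{"angular": [0,0,0],"xyz": [0,0,0.1],"claw": 2.5},{"angular": [0,0,0],"xyz": [0,0,0.1],"claw": 2.5},{"angular": [0,0,0],"xyz": [0,0,0],"claw": 2.5}])

```text
t: 13.05
eef_pos: [0.5399, 0.1228, 0.171]
ee_rot: [3.141, -0.0, -1.522]
force: [0.1, -0.4, -1.6]
width: 0.0328
gripper_force: 58.0
```

Call:
servo_tool(targets=[{"angular": [0,0,0],"xyz": [0,0,0.1],"claw": 2.5},{"angular": [0,0,0],"xyz": [0,0,0.1],"claw": 2.5},{"angular": [0,0,0],"xyz": [0,0,0.1],"claw": 2.5},{"angular": [0,0,0],"xyz": [0,0,0],"claw": 2.5}])

```text
t: 13.45
eef_pos: [0.5399, 0.1227, 0.168]
ee_rot: [3.141, -0.0, -1.522]
force: [-0.5, -0.8, -2.1]
width: 0.0328
gripper_force: 58.0
```

```bash
python3 - <<'E'
from h import *
togo([.54,.1228,.1123])
a=grab('side','s5')['color'];b=grab('scene','c5')['color']
o=np.zeros((600,800,3),np.uint8)
o[:,:400]=cv2.resize(a[200:350,250:350],None,fx=4,fy=4,interpolation=cv2.INTER_CUBIC)
o[:,400:]=cv2.resize(b[75:225,365:465],None,fx=4,fy=4,interpolation=cv2.INTER_CUBIC)
cv2.imwrite('pics/cmp5.png',o)
E
```

```text
t 13.45 pos [0.5399 0.1227 0.168 ] rot [ 3.1411e+00 -2.0000e-04 -1.5219e+00] F [-0.48 -0.76 -2.06] w 0.0328 g 57.983708887568355
togo cm (tool) [-0.01 -0.02  5.57] turn z deg None
```

View pics/cmp5.png

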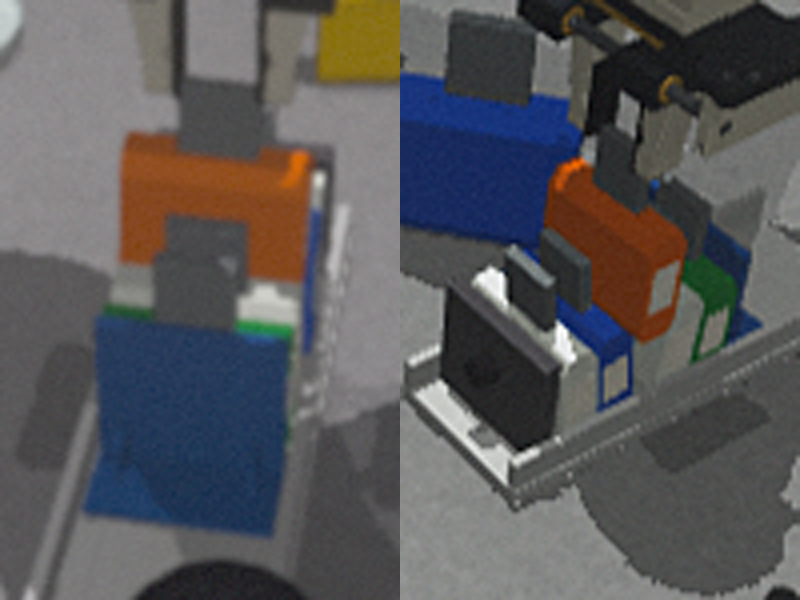

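The orange foot has entered between blue b and white c, and the neighbours are upright with b leaning slightly. I'll continue down in small steps.

Call:
servo_tool(targets=[{"angular": [0,0,0],"xyz": [0,0,0.1],"claw": 2.5},{"angular": [0,0,0],"xyz": [0,0,0.1],"claw": 2.5},{"angular": [0,0,0],"xyz": [0,0,0.1],"claw": 2.5},{"angular": [0,0,0],"xyz": [0,0,0.1],"claw": 2.5}])

```text
t: 13.95
eef_pos: [0.54, 0.1228, 0.1642]
ee_rot: [3.142, 0.0, -1.522]
force: [0.1, -0.7, 0.3]
width: 0.0329
gripper_force: 58.0
```

Call:
servo_tool(targets=[{"angular": [0,0,0],"xyz": [0,0,0.1],"claw": 2.5},{"angular": [0,0,0],"xyz": [0,0,0.1],"claw": 2.5},{"angular": [0,0,0],"xyz": [0,0,0.1],"claw": 2.5},{"angular": [0,0,0],"xyz": [0,0,0.1],"claw": 2.5}])

```text
t: 14.35
eef_pos: [0.5402, 0.1229, 0.1603]
ee_rot: [-3.141, 0.0, -1.522]
force: [0.1, -0.2, -0.2]
width: 0.0329
gripper_force: 58.0
```

Call:
servo_tool(targets=[{"angular": [0,0,0],"xyz": [0,0,0.1],"claw": 2.5},{"angular": [0,0,0],"xyz": [0,0,0.1],"claw": 2.5},{"angular": [0,0,0],"xyz": [0,0,0.1],"claw": 2.5},{"angular": [0,0,0],"xyz": [0,0,0.1],"claw": 2.5}])

```text
t: 14.75
eef_pos: [0.5407, 0.123, 0.1569]
ee_rot: [-3.14, 0.0, -1.522]
force: [0.6, 0.2, 6.1]
width: 0.0327
gripper_force: 58.0
```

Call:
servo_tool(targets=[{"angular": [0,0,0],"xyz": [0,0,0],"claw": 2.5},{"angular": [0,0,0],"xyz": [0,0,0.05],"claw": 2.5},{"angular": [0,0,0],"xyz": [0,0,0.05],"claw": 2.5}])

```text
t: 15.05
eef_pos: [0.5406, 0.1231, 0.156]
ee_rot: [-3.14, 0.0, -1.522]
force: [0.2, 0.4, 6.1]
width: 0.033
gripper_force: 58.0
```

Call:
servo_tool(targets=[{"angular": [0,0,0],"xyz": [0,0,0.05],"claw": 2.5},{"angular": [0,0,0],"xyz": [0,0,0.05],"claw": 2.5},{"angular": [0,0,0],"xyz": [0,0,0],"claw": 2.5}])

```text
t: 15.35
eef_pos: [0.5406, 0.123, 0.1549]
ee_rot: [-3.14, 0.0, -1.522]
force: [0.1, 0.7, 4.9]
width: 0.0332
gripper_force: 58.0
```

Call:
servo_tool(targets=[{"angular": [0,0,0],"xyz": [0,0,0.07],"claw": 2.5},{"angular": [0,0,0],"xyz": [0,0,0.07],"claw": 2.5},{"angular": [0,0,0],"xyz": [0,0,0.07],"claw": 2.5},{"angular": [0,0,0],"xyz": [0,0,0.07],"claw": 2.5},{"angular": [0,0,0],"xyz": [0,0,0.07],"claw": 2.5}])

```text
t: 15.85
eef_pos: [0.5407, 0.123, 0.1515]
ee_rot: [-3.14, 0.0, -1.522]
force: [0.2, 0.0, 6.5]
width: 0.0335
gripper_force: 58.0
```

Call:
servo_tool(targets=[{"angular": [0,0,0],"xyz": [0,0,0.07],"claw": 2.5},{"angular": [0,0,0],"xyz": [0,0,0.07],"claw": 2.5},{"angular": [0,0,0],"xyz": [0,0,0.07],"claw": 2.5},{"angular": [0,0,0],"xyz": [0,0,0.07],"claw": 2.5},{"angular": [0,0,0],"xyz": [0,0,0.07],"claw": 2.5}])

```text
t: 16.35
eef_pos: [0.5407, 0.1231, 0.148]
ee_rot: [-3.14, 0.0, -1.522]
force: [-0.4, -0.1, 6.6]
width: 0.0329
gripper_force: 58.0
```

Call:
servo_tool(targets=[{"angular": [0,0,0],"xyz": [0,0,0.07],"claw": 2.5},{"angular": [0,0,0],"xyz": [0,0,0.07],"claw": 2.5},{"angular": [0,0,0],"xyz": [0,0,0.07],"claw": 2.5},{"angular": [0,0,0],"xyz": [0,0,0.07],"claw": 2.5},{"angular": [0,0,0],"xyz": [0,0,0.07],"claw": 2.5}])

```text
t: 16.85
eef_pos: [0.5408, 0.1231, 0.1445]
ee_rot: [-3.14, 0.0, -1.522]
force: [-0.7, -1.1, 6.6]
width: 0.0333
gripper_force: 58.0
```

Call:
servo_tool(targets=[{"angular": [0,0,0],"xyz": [0,0,0.08],"claw": 2.5},{"angular": [0,0,0],"xyz": [0,0,0.08],"claw": 2.5},{"angular": [0,0,0],"xyz": [0,0,0.08],"claw": 2.5},{"angular": [0,0,0],"xyz": [0,0,0.08],"claw": 2.5},{"angular": [0,0,0],"xyz": [0,0,0.08],"claw": 2.5}])

```text
t: 17.35
eef_pos: [0.5408, 0.1231, 0.1406]
ee_rot: [-3.14, 0.0, -1.522]
force: [-0.2, 1.2, 6.3]
width: 0.033
gripper_force: 58.0
```

Call:
servo_tool(targets=[{"angular": [0,0,0],"xyz": [0,0,0.08],"claw": 2.5},{"angular": [0,0,0],"xyz": [0,0,0.08],"claw": 2.5},{"angular": [0,0,0],"xyz": [0,0,0.08],"claw": 2.5},{"angular": [0,0,0],"xyz": [0,0,0.08],"claw": 2.5},{"angular": [0,0,0],"xyz": [0,0,0.08],"claw": 2.5}])

```text
t: 17.85
eef_pos: [0.5409, 0.1231, 0.1367]
ee_rot: [-3.14, 0.001, -1.522]
force: [-0.3, 0.3, 7.2]
width: 0.0331
gripper_force: 58.0
```

Call:
servo_tool(targets=[{"angular": [0,0,0],"xyz": [0,0,0.08],"claw": 2.5},{"angular": [0,0,0],"xyz": [0,0,0.08],"claw": 2.5},{"angular": [0,0,0],"xyz": [0,0,0.08],"claw": 2.5},{"angular": [0,0,0],"xyz": [0,0,0.08],"claw": 2.5},{"angular": [0,0,0],"xyz": [0,0,0.08],"claw": 2.5}])

```text
t: 18.35
eef_pos: [0.5406, 0.1231, 0.1322]
ee_rot: [-3.14, 0.0, -1.522]
force: [0.4, -0.6, 4.2]
width: 0.0329
gripper_force: 58.0
```

Call:
servo_tool(targets=[{"angular": [0,0,0],"xyz": [0,0,0.08],"claw": 2.5},{"angular": [0,0,0],"xyz": [0,0,0.08],"claw": 2.5},{"angular": [0,0,0],"xyz": [0,0,0.08],"claw": 2.5},{"angular": [0,0,0],"xyz": [0,0,0.08],"claw": 2.5},{"angular": [0,0,0],"xyz": [0,0,0.08],"claw": 2.5}])

```text
t: 18.85
eef_pos: [0.5401, 0.1228, 0.1278]
ee_rot: [-3.142, -0.0, -1.522]
force: [-0.3, -1.1, 3.9]
width: 0.0329
gripper_force: 58.0
```

Call:
servo_tool(targets=[{"angular": [0,0,0],"xyz": [0,0,0.08],"claw": 2.5},{"angular": [0,0,0],"xyz": [0,0,0.08],"claw": 2.5},{"angular": [0,0,0],"xyz": [0,0,0.08],"claw": 2.5},{"angular": [0,0,0],"xyz": [0,0,0.08],"claw": 2.5},{"angular": [0,0,0],"xyz": [0,0,0.08],"claw": 2.5}])

```text
t: 19.35
eef_pos: [0.5398, 0.1227, 0.1235]
ee_rot: [3.141, -0.0, -1.522]
force: [0.4, -0.1, 2.0]
width: 0.0331
gripper_force: 58.0
```

Call:
servo_tool(targets=[{"angular": [0,0,0],"xyz": [0,0,0.08],"claw": 2.5},{"angular": [0,0,0],"xyz": [0,0,0.08],"claw": 2.5},{"angular": [0,0,0],"xyz": [0,0,0.08],"claw": 2.5},{"angular": [0,0,0],"xyz": [0,0,0.08],"claw": 2.5},{"angular": [0,0,0],"xyz": [0,0,0.08],"claw": 2.5}])

```text
t: 19.85
eef_pos: [0.5399, 0.1228, 0.1195]
ee_rot: [3.141, -0.0, -1.522]
force: [0.1, 0.0, 1.3]
width: 0.0329
gripper_force: 58.0
```

Call:
servo_tool(targets=[{"angular": [0,0,0],"xyz": [0,0,0.07],"claw": 2.5},{"angular": [0,0,0],"xyz": [0,0,0.07],"claw": 2.5},{"angular": [0,0,0],"xyz": [0,0,0.07],"claw": 2.5},{"angular": [0,0,0],"xyz": [0,0,0.07],"claw": 2.5},{"angular": [0,0,0],"xyz": [0,0,0.07],"claw": 2.5}])

```text
t: 20.35
eef_pos: [0.5401, 0.1228, 0.1162]
ee_rot: [-3.142, 0.0, -1.522]
force: [-0.3, -0.1, 1.2]
width: 0.0331
gripper_force: 58.0
```

Call:
servo_tool(targets=[{"angular": [0,0,0],"xyz": [0,0,0.05],"claw": 2.5},{"angular": [0,0,0],"xyz": [0,0,0.05],"claw": 2.5},{"angular": [0,0,0],"xyz": [0,0,0.05],"claw": 2.5},{"angular": [0,0,0],"xyz": [0,0,0.05],"claw": 2.5}])

```text
t: 20.75
eef_pos: [0.5401, 0.1229, 0.1143]
ee_rot: [-3.141, 0.0, -1.522]
force: [-0.5, 0.4, 2.0]
width: 0.0329
gripper_force: 58.0
```

Call:
servo_tool(targets=[{"angular": [0,0,0],"xyz": [0,0,0.05],"claw": 2.5},{"angular": [0,0,0],"xyz": [0,0,0.05],"claw": 2.5},{"angular": [0,0,0],"xyz": [0,0,0.0],"claw": 2.5}])

```text
t: 21.05
eef_pos: [0.54, 0.1228, 0.1132]
ee_rot: [3.142, 0.0, -1.522]
force: [-0.2, 0.4, 0.8]
width: 0.0329
gripper_force: 58.0
```

Call:
servo_tool(targets=[{"angular": [0,0,0],"xyz": [0,0,0.04],"claw": 2.5},{"angular": [0,0,0],"xyz": [0,0,0.04],"claw": 2.5},{"angular": [0,0,0],"xyz": [0,0,0],"claw": 2.5}])

```text
t: 21.35
eef_pos: [0.5402, 0.1229, 0.1125]
ee_rot: [-3.141, 0.0, -1.522]
force: [-0.0, 0.9, 0.9]
width: 0.0326
gripper_force: 58.0
```

Call:
servo_tool(targets=[{"angular": [0,0,0],"xyz": [0,0,0.03],"claw": 2.5},{"angular": [0,0,0],"xyz": [0,0,0.03],"claw": 2.5},{"angular": [0,0,0],"xyz": [0,0,0],"claw": 2.5}])

```text
t: 21.65
eef_pos: [0.5405, 0.123, 0.1123]
ee_rot: [-3.141, 0.0, -1.522]
force: [-0.2, 0.7, 5.1]
width: 0.0328
gripper_force: 58.0
```

Floor contact came at TCP 0.1123, as predicted, so the cassette is seated. Next I release and rise.

Call:
servo_tool(targets=[{"angular": [0,0,0],"xyz": [0,0,0],"claw": 6},{"angular": [0,0,0],"xyz": [0,0,0],"claw": 6},{"angular": [0,0,0],"xyz": [0,0,0],"claw": 6},{"angular": [0,0,0],"xyz": [0,0,0],"claw": 6},{"angular": [0,0,0],"xyz": [0,0,-0.5],"claw": 6},{"angular": [0,0,0],"xyz": [0,0,-2],"claw": 6},{"angular": [0,0,0],"xyz": [0,0,-3],"claw": 6},{"angular": [0,0,0],"xyz": [0,0,-3],"claw": 6},{"angular": [0,0,0],"xyz": [0,0,-3],"claw": 6},{"angular": [0,0,0],"xyz": [-2,0,-2],"claw": 5},{"angular": [0,0,0],"xyz": [-3,0,-1],"claw": 4},{"angular": [0,0,0],"xyz": [-3,0,0],"claw": 2},{"angular": [0,0,0],"xyz": [-3,0,0],"claw": 0},{"angular": [0,0,0],"xyz": [-2,0,0],"claw": 0},{"angular": [0,0,0],"xyz": [0,0,0],"claw": 0},{"angular": [0,0,0],"xyz": [0,0,0],"claw": 0},{"angular": [0,0,0],"xyz": [0,0,0],"claw": 0}], force=20)

```text
t: 23.35
eef_pos: [0.5336, 0.252, 0.2568]
ee_rot: [3.141, -0.0, -1.522]
force: [-0.2, 0.5, -0.2]
width: 0.0025
gripper_force: 0.0
```

```bash
python3 - <<'E'
from h import *
togo([.535,.26,.26],-np.pi/2+.048)
f=grab('wrist','w6')
cv2.imwrite('pics/w6c.png',cv2.resize(f['color'][0:300,120:520],None,fx=2,fy=2,interpolation=cv2.INTER_CUBIC))
E
```

```text
t 23.35 pos [0.5336 0.252  0.2568] rot [ 3.1413e+00 -3.0000e-04 -1.5222e+00] F [-0.17  0.52 -0.16] w 0.0025 g 0.0
togo cm (tool) [-0.79 -0.18 -0.32] turn z deg 0.03
```

View pics/w6c.png

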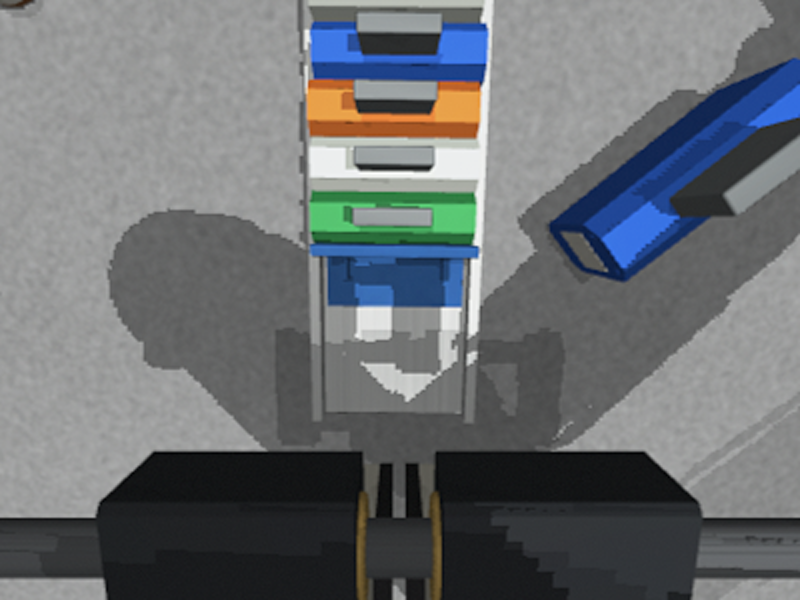

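All five stand upright with orange between b and c, and the bookend's top edge is at crop rows 245..257. I'll work out the push.

```bash
python3 - <<'E'
from h import *
f=load('w6'); c=lambda x,y:(120+x/2-.25,y/2-.25)
for q in[(310,246),(478,246),(311,257),(478,257)]: print('bk',np.round(onz(f,*c(*q),.096)[:2],4))
for n,q in[('b',(400,22)),('o',(397,90)),('c',(394,156)),('d',(391,217))]: print(n,np.round(onz(f,*c(*q),.122)[:2],4))
E
```

```text
bk [0.5795 0.1957]
bk [0.4969 0.1917]
bk [0.5789 0.201 ]
bk [0.4965 0.1969]
b [0.5399 0.1021]
o [0.5399 0.1281]
c [0.5399 0.1545]
d [0.54   0.1802]
```

Call:
servo_tool(targets=[{"angular": [0,8,0],"xyz": [0,0,0],"claw": 0},{"angular": [0,8,0],"xyz": [0,0,0],"claw": 0},{"angular": [0,8,0],"xyz": [0,0,0],"claw": 0},{"angular": [0,0,0],"xyz": [0,0,0],"claw": 0},{"angular": [0,0,0],"xyz": [0,0,0],"claw": 0}])

```text
t: 23.9
eef_pos: [0.5335, 0.2528, 0.2557]
ee_rot: [3.14, -0.42, -1.52]
force: [0.3, -0.6, -0.1]
width: 0.0004
gripper_force: 0.0
```

Call:
servo_tool(targets=[{"angular": [0,0,0],"xyz": [-0.57,0,1.28],"claw": 0},{"angular": [0,0,0],"xyz": [-0.57,0,1.28],"claw": 0},{"angular": [0,0,0],"xyz": [-0.57,0,1.28],"claw": 0},{"angular": [0,0,0],"xyz": [-0.57,0,1.28],"claw": 0},{"angular": [0,0,0],"xyz": [-0.57,0,1.28],"claw": 0},{"angular": [0,0,0],"xyz": [-0.57,0,1.28],"claw": 0},{"angular": [0,0,0],"xyz": [-0.57,0,1.28],"claw": 0},{"angular": [0,0,0],"xyz": [-0.57,0,1.28],"claw": 0},{"angular": [0,0,0],"xyz": [-0.57,0,1.28],"claw": 0},{"angular": [0,0,0],"xyz": [-0.57,0,1.28],"claw": 0},{"angular": [0,0,0],"xyz": [-0.57,0,1.28],"claw": 0},{"angular": [0,0,0],"xyz": [-0.57,0,1.28],"claw": 0},{"angular": [0,0,0],"xyz": [0,-0.13,0],"claw": 0},{"angular": [0,0,0],"xyz": [0.73,0,0.325],"claw": 0},{"angular": [0,0,0],"xyz": [0.73,0,0.325],"claw": 0},{"angular": [0,0,0],"xyz": [0,0,0],"claw": 0},{"angular": [0,0,0],"xyz": [0,0,0],"claw": 0}])

```text
t: 25.6
eef_pos: [0.536, 0.2366, 0.0894]
ee_rot: [-3.141, -0.418, -1.523]
force: [0.2, 0.6, -0.4]
width: 0.0003
gripper_force: 0.0
```

Call:
servo_tool(targets=[{"angular": [0,0,0],"xyz": [0.274,0,0.122],"claw": 0},{"angular": [0,0,0],"xyz": [0.274,0,0.122],"claw": 0},{"angular": [0,0,0],"xyz": [0.274,0,0.122],"claw": 0},{"angular": [0,0,0],"xyz": [0.274,0,0.122],"claw": 0},{"angular": [0,0,0],"xyz": [0.091,0,0.041],"claw": 0},{"angular": [0,0,0],"xyz": [0.091,0,0.041],"claw": 0},{"angular": [0,0,0],"xyz": [0,0,0],"claw": 0}])

```text
t: 26.3
eef_pos: [0.5364, 0.2227, 0.0887]
ee_rot: [3.142, -0.419, -1.522]
force: [0.4, -0.4, -0.4]
width: 0.0007
gripper_force: 0.0
```

Call:
servo_tool(targets=[{"angular": [0,0,0],"xyz": [0.091,0,0.041],"claw": 0},{"angular": [0,0,0],"xyz": [0.091,0,0.041],"claw": 0},{"angular": [0,0,0],"xyz": [0.091,0,0.041],"claw": 0},{"angular": [0,0,0],"xyz": [0.091,0,0.041],"claw": 0}])

```text
t: 26.7
eef_pos: [0.5366, 0.2188, 0.0887]
ee_rot: [-3.142, -0.419, -1.522]
force: [0.1, 0.6, -0.6]
width: 0.0003
gripper_force: 0.0
```

Call:
servo_tool(targets=[{"angular": [0,0,0],"xyz": [0.091,0,0.041],"claw": 0},{"angular": [0,0,0],"xyz": [0.091,0,0.041],"claw": 0},{"angular": [0,0,0],"xyz": [0,0,0],"claw": 0}])

```text
t: 27.0
eef_pos: [0.5367, 0.2167, 0.0887]
ee_rot: [3.142, -0.419, -1.522]
force: [-0.4, -0.2, 0.0]
width: 0.0005
gripper_force: 0.0
```

Call:
servo_tool(targets=[{"angular": [0,0,0],"xyz": [0.091,0,0.041],"claw": 0},{"angular": [0,0,0],"xyz": [0.091,0,0.041],"claw": 0},{"angular": [0,0,0],"xyz": [0.091,0,0.041],"claw": 0},{"angular": [0,0,0],"xyz": [0,0,0],"claw": 0}])

```text
t: 27.4
eef_pos: [0.5369, 0.2137, 0.0887]
ee_rot: [3.142, -0.419, -1.522]
force: [-0.2, 0.1, 0.0]
width: 0.0005
gripper_force: 0.0
```

Call:
servo_tool(targets=[{"angular": [0,0,0],"xyz": [0.091,0,0.041],"claw": 0},{"angular": [0,0,0],"xyz": [0.091,0,0.041],"claw": 0}])

```text
t: 27.6
eef_pos: [0.537, 0.2118, 0.0887]
ee_rot: [-3.142, -0.419, -1.522]
force: [-0.5, -0.8, -0.9]
width: 0.0005
gripper_force: 0.0
```

Call:
servo_tool(targets=[{"angular": [0,0,0],"xyz": [0.091,0,0.041],"claw": 0},{"angular": [0,0,0],"xyz": [0.091,0,0.041],"claw": 0},{"angular": [0,0,0],"xyz": [0,0,0],"claw": 0}])

```text
t: 27.9
eef_pos: [0.537, 0.2097, 0.0886]
ee_rot: [3.141, -0.419, -1.522]
force: [-0.1, -0.3, 0.3]
width: 0.0007
gripper_force: 0.0
```

Call:
servo_tool(targets=[{"angular": [0,0,0],"xyz": [0.091,0,0.041],"claw": 0},{"angular": [0,0,0],"xyz": [0.091,0,0.041],"claw": 0}])

```text
t: 28.1
eef_pos: [0.5372, 0.2078, 0.0886]
ee_rot: [3.142, -0.419, -1.522]
force: [-0.1, -1.0, 0.4]
width: 0.0002
gripper_force: 0.0
```

```bash
python3 - <<'E'
from h import *
togo([.537,.2,.0887])
a=grab('side','s7');b=grab('scene','c7'); w=grab('wrist','w7')
# blue bookend plate change between images: compare against after-seat view unavailable; print predicted tip pixels
s=monitor.get_state();R=Rt(s);p=np.array(s['eef_pos'])
print('tip',np.round(p+R@[0.0095,0,.022],4), np.round(p+R@[0,0,.022],4))
E
```

```text
t 28.1 pos [0.5372 0.2078 0.0886] rot [ 3.1416 -0.4189 -1.5218] F [-0.08 -1.05  0.41] w 0.0002 g 0.0
togo cm (tool) [0.71 0.06 0.31] turn z deg None
tip [0.538  0.1902 0.0724] [0.5376 0.1988 0.0686]
```

```bash
python3 - <<'E'
from h import *
r=np.array([.5405,.126]); y0=.126
def P(xr,y,z): return [.5405-.048*(y-.126)+xr, y+.048*xr, z]
w=load('w7'); hs=lambda f:cv2.cvtColor(f['color'],cv2.COLOR_BGR2HSV)
for nm in['w6','w7']:
    f=load(nm);h=hs(f)
    for xr in(-.03,.03):
        out=[]
        for y in np.arange(.17,.235,.003):
            u,v=np.round(proj(f,P(xr,y,.096))).astype(int)
            out.append(f"{y:.3f}:{u},{v}:{tuple(h[v,u].tolist()) if 0<=u<640 and 0<=v<400 else '-'}")
        print(nm,xr,' '.join(out))
# scene: bookend blue pixels on +x edge window
for nm in['scene0','c5','c7']:
    f=load(nm);h=hs(f); sub=h[110:165,425:470]
    for n,lo,hi in[('green',(50,100,30),(80,255,255)),('blue',(100,150,30),(125,255,255))]:
        p=cv2.findNonZero(cv2.inRange(sub,lo,hi))
        if p is not None: p=p[:,0]; print(nm,n,len(p),p.min(0)+[425,110],p.max(0)+[425,110],np.round(p.mean(0)+[425,110],1))
for nm in['s5','s7']:
    f=load(nm);h=hs(f); sub=h[270:350,265:330]
    p=cv2.findNonZero(cv2.inRange(sub,(100,120,30),(125,255,255)))[:,0]; print(nm,len(p),p.min(0)+[265,270],p.max(0)+[265,270])
    print([ (y+270,int(np.count_nonzero(cv2.inRange(sub[y:y+1],(100,120,30),(125,255,255))))) for y in range(0,80,4)])
E
```

```text
w6 -0.03 0.170:349,98:(67, 159, 127) 0.173:349,101:(67, 151, 133) 0.176:349,104:(67, 142, 201) 0.179:349,107:(67, 142, 200) 0.182:349,110:(67, 143, 200) 0.185:348,114:(67, 141, 201) 0.188:348,117:(68, 157, 104) 0.191:348,120:(67, 158, 110) 0.194:348,123:(108, 171, 146) 0.197:348,126:(107, 175, 181) 0.200:348,129:(107, 172, 123) 0.203:348,132:(108, 171, 180) 0.206:348,136:(108, 173, 178) 0.209:348,139:(108, 173, 181) 0.212:348,142:(108, 172, 182) 0.215:348,145:(107, 172, 181) 0.218:348,148:(108, 172, 182) 0.221:348,151:(108, 174, 183) 0.224:347,154:(25, 7, 232) 0.227:347,157:(60, 1, 225) 0.230:347,160:(60, 1, 225) 0.233:347,163:(60, 1, 226)
w6 0.03 0.170:287,97:(67, 159, 125) 0.173:287,101:(68, 147, 174) 0.176:287,104:(67, 142, 197) 0.179:287,107:(67, 142, 196) 0.182:287,110:(67, 142, 196) 0.185:287,114:(67, 142, 200) 0.188:287,117:(68, 159, 106) 0.191:287,120:(67, 159, 101) 0.194:287,123:(107, 173, 190) 0.197:287,126:(107, 172, 181) 0.200:287,129:(108, 176, 87) 0.203:287,132:(108, 169, 95) 0.206:287,135:(108, 174, 114) 0.209:288,139:(108, 175, 112) 0.212:288,142:(107, 176, 113) 0.215
[... 1526 characters left out ...]
8 [425 120] [454 160] [444.6 142.4]
c5 green 149 [436 138] [448 164] [442.  147.6]
c5 blue 75 [427 120] [454 159] [446.1 143.1]
c7 green 176 [433 136] [450 164] [442.5 145.8]
c7 blue 96 [428 119] [456 158] [446.4 139.4]
s5 2290 [271 270] [327 333]
[(270, 1), (274, 1), (278, 2), (282, 26), (286, 48), (290, 48), (294, 46), (298, 46), (302, 46), (306, 46), (310, 45), (314, 46), (318, 46), (322, 48), (326, 48), (330, 27), (334, 0), (338, 0), (342, 0), (346, 0)]
s7 1652 [271 276] [327 335]
[(270, 0), (274, 0), (278, 1), (282, 0), (286, 8), (290, 0), (294, 0), (298, 27), (302, 46), (306, 46), (310, 46), (314, 46), (318, 46), (322, 48), (326, 48), (330, 42), (334, 10), (338, 0), (342, 0), (346, 0)]
```

The wrist and side pixels show the bookend still at y 0.194..0.199, so there is no contact yet. I'll keep approaching in 1 mm steps.

Call:
servo_tool(targets=[{"angular": [0,0,0],"xyz": [0.091,0,0.041],"claw": 0},{"angular": [0,0,0],"xyz": [0.091,0,0.041],"claw": 0}])

```text
t: 28.45
eef_pos: [0.5373, 0.2058, 0.0886]
ee_rot: [-3.142, -0.419, -1.522]
force: [-0.7, -0.1, 0.2]
width: 0.0002
gripper_force: 0.0
```

Call:
servo_tool(targets=[{"angular": [0,0,0],"xyz": [0.091,0,0.041],"claw": 0},{"angular": [0,0,0],"xyz": [0.091,0,0.041],"claw": 0}])

```text
t: 28.65
eef_pos: [0.5374, 0.2038, 0.0886]
ee_rot: [3.142, -0.419, -1.522]
force: [0.6, -0.2, -0.6]
width: 0.0001
gripper_force: 0.0
```

Call:
servo_tool(targets=[{"angular": [0,0,0],"xyz": [0.091,0,0.041],"claw": 0},{"angular": [0,0,0],"xyz": [0.091,0,0.041],"claw": 0}])

```text
t: 28.85
eef_pos: [0.5375, 0.2018, 0.0886]
ee_rot: [-3.142, -0.419, -1.522]
force: [0.1, 0.1, 0.4]
width: 0.0007
gripper_force: 0.0
```

```bash
python3 - <<'E'
from h import *
def P(xr,y,z): return [.5405-.048*(y-.126)+xr, y+.048*xr, z]
hs=lambda f:cv2.cvtColor(f['color'],cv2.COLOR_BGR2HSV)
for nm,f in[('w6',load('w6')),('w7',load('w7')),('w8',grab('wrist','w8'))]:
    h=hs(f)
    for xr in(-.03,.03):
        lab=''
        for y in np.arange(.085,.225,.001):
            u,v=np.round(proj(f,P(xr,y,.096))).astype(int)
            if not(0<=u<640 and 0<=v<400): lab+='-';continue
            H,S,V=h[v,u]; lab+= 'g' if 55<H<80 and S>90 else 'b' if 100<H<125 and S>120 else 'o' if H<20 and S>120 else '#' if V<60 else '.'
        print(nm,xr,lab)
c=grab('scene','c8');s=grab('side','s8')
h=hs(s);sub=h[270:350,265:330]
print([(y+270,int(np.count_nonzero(cv2.inRange(sub[y:y+1],(100,120,30),(125,255,255))))) for y in range(0,80,4)])
for nm in('c7','c8'):
    d=hs(load(nm))[110:165,425:470]; p=cv2.findNonZero(cv2.inRange(d,(100,150,30),(125,255,255)))[:,0]; print(nm,len(p),p.max(0)+[425,110],np.round(p.mean(0),1))
for z in(.12,.09,.07):print(z)
st=monitor.get_state();R=Rt(st);p=np.array(st['eef_pos'])
for q in([0,0,.022],[.0095,0,.022],[-.0095,0,.022]): X=p+R@q; print(np.round(X,4),'scene',np.round(proj(c,X)),'side',np.round(proj(s,X)))
E
```

```text
w6 -0.03 --.........bbbbbbbbbbbbbbbbbbbbbbb.oooooooooooooooooooooooo..........................gggggggggggggggggggggggbbbbbbbbbbbbbbbbbbbbbbbbbbbbbb..
w6 0.03 --.........bbbbbbbbbbbbbbbbbbbbbbbooooooooooooooooooooooooo.........................ggggggggggggggggggggggg#bbbbbbbbbbbbbbbbbbbbbbbbbbbbb...
w7 -0.03 ...................bbbbbbbbbbbbbbbbbbbbbbbooooooooooooooooooooooo.......................gggggggggggggggggggggbbbbbb#########################
w7 0.03 ..................bbbbbbbbbbbbbbbbbbbbbb.ooooooooooooooooooooooo........................ggggggggggggggggggggbbbbbbb#########################
w8 -0.03 ..................bbbbbbbbbbbbbbbbbbbbbbbooooooooooooooooooooooo.......................gggggggggggggggggggggg###############################
w8 0.03 ..................bbbbbbbbbbbbbbbbbbbbbboooooooooooooooooooooooo.......................gggggggggggggggggggggb###############################
[(270, 0), (274, 0), (278, 0), (282, 0), (286, 3), (290, 0), (294, 15), (298, 46), (302, 46), (306, 46), (310, 46), (314, 46), (318, 46), (322, 47), (326, 47), (330, 41), (334, 10), (338, 0), (342, 0), (346, 0)]
c7 96 [456 158] [21.4 29.4]
c8 87 [455 158] [21.5 30.2]
0.12
0.09
0.07
[0.5379 0.1929 0.0685] scene [437. 137.] side [297. 295.]
[0.5383 0.1842 0.0724] scene [435. 138.] side [298. 289.]
[0.5375 0.2016 0.0647] scene [440. 137.] side [296. 300.]
```

```bash
python3 - <<'E'
from h import *
B=load('s5')
for q in[(97,316),(289,338)]: print('side plate top outer @.096',np.round(onz(B,250+q[0]/4-.4,200+q[1]/4-.4,.096),4))
for q in[(85,513),(273,533)]: print('foot outer @.012',np.round(onz(B,250+q[0]/4-.4,200+q[1]/4-.4,.012),4))
C=load('c5')
for q in[(748,248),(762,408)]: print('scene',np.round(onz(C,365+(q[0]-400)/4-.4,75+q[1]/4-.4,.096 if q[1]<300 else .014),4))
# image columns of s8 around fingers: labels
f=load('s8');h=cv2.cvtColor(f['color'],cv2.COLOR_BGR2HSV)
for v in range(262,304,3): print(v,''.join('b' if 100<H<125 and S>110 else '#' if V<60 else '.' if S<60 else 'x' for H,S,V in h[v,265:330]))
E
```

```text
side plate top outer @.096 [0.5793 0.1905 0.096 ]
side plate top outer @.096 [0.4963 0.187  0.096 ]
foot outer @.012 [0.5783 0.2264 0.012 ]
foot outer @.012 [0.4955 0.2209 0.012 ]
scene [0.5752 0.197  0.096 ]
scene [0.6216 0.1848 0.014 ]
262 ....#####################################.#...####xxxxxxxxxxxxbbx
265 .........#########################xxxxx...........xxxxxxxxxxxxxb.
268 ...................................xxx####........xxxxxxxxxxxxxx.
271 ....................................#####.........xxxxxxxxxxxxxx.
274 ....................................#####.....................xx.
277 ....############....................######...................xxx.
280 ....############xxxxx##....########################..............
283 ..###################xxx...#####################xxxxxxxxxx..#x...
286 ..###################xx....###################xx.bbbbxxxxx...x...
289 ...##################xx....############..#.###xx.................
292 .........#############.....#################..xx.xxxxxxxx........
295 .........bbbbbbbbbbbbbbbbbbbxxx###############xbbbbbbbbb.........
298 .........xbbbbbbbbbbbbbbbbbbbbbbbbbbbbbbbbbbbbbbbbbbbbbb.........
301 .........xbbbbbbbbbbbbbbbbbbbbbbbbbbbbbbbbbbbbbbbbbbbbbb.........
```

Call:
servo_tool(targets=[{"angular": [0,0,0],"xyz": [0.091,0,0.041],"claw": 0},{"angular": [0,0,0],"xyz": [0.091,0,0.041],"claw": 0}])

```text
t: 29.2
eef_pos: [0.5377, 0.2002, 0.0887]
ee_rot: [-3.141, -0.418, -1.522]
force: [-1.3, 3.0, 1.0]
width: 0.0007
gripper_force: 1.1
```

Call:
servo_tool(targets=[{"angular": [0,0,0],"xyz": [0.091,0,0.041],"claw": 0},{"angular": [0,0,0],"xyz": [0.091,0,0.041],"claw": 0}])

```text
t: 29.4
eef_pos: [0.5382, 0.199, 0.089]
ee_rot: [-3.14, -0.417, -1.522]
force: [-1.3, 6.6, 4.0]
width: 0.0005
gripper_force: 3.0
```

Call:
servo_tool(targets=[{"angular": [0,0,0],"xyz": [0.046,0,0.02],"claw": 0},{"angular": [0,0,0],"xyz": [0.046,0,0.02],"claw": 0}])

```text
t: 29.6
eef_pos: [0.5385, 0.1984, 0.0892]
ee_rot: [-3.139, -0.417, -1.522]
force: [-2.7, 6.3, 4.1]
width: 0.0002
gripper_force: 3.1
```

Call:
servo_tool(targets=[{"angular": [0,0,0],"xyz": [0.046,0,0.02],"claw": 0},{"angular": [0,0,0],"xyz": [0.046,0,0.02],"claw": 0}])

```text
t: 29.8
eef_pos: [0.5386, 0.1977, 0.0893]
ee_rot: [-3.139, -0.416, -1.522]
force: [-2.9, 7.8, 5.0]
width: 0.0005
gripper_force: 3.6
```

Call:
servo_tool(targets=[{"angular": [0,0,0],"xyz": [0.046,0,0.02],"claw": 0},{"angular": [0,0,0],"xyz": [0.046,0,0.02],"claw": 0}])

```text
t: 30.0
eef_pos: [0.5387, 0.1969, 0.0893]
ee_rot: [-3.139, -0.416, -1.522]
force: [-2.2, 7.9, 5.0]
width: 0.001
gripper_force: 3.7
```

Call:
servo_tool(targets=[{"angular": [0,0,0],"xyz": [0.046,0,0.02],"claw": 0},{"angular": [0,0,0],"xyz": [0.046,0,0.02],"claw": 0}])

```text
t: 30.2
eef_pos: [0.5387, 0.1959, 0.0893]
ee_rot: [-3.139, -0.416, -1.522]
force: [-3.3, 7.3, 5.7]
width: 0.0002
gripper_force: 3.7
```

Steady sliding at about 7.5 N. Continuing.

Call:
servo_tool(targets=[{"angular": [0,0,0],"xyz": [0.046,0,0.02],"claw": 0},{"angular": [0,0,0],"xyz": [0.046,0,0.02],"claw": 0},{"angular": [0,0,0],"xyz": [0.046,0,0.02],"claw": 0}])

```text
t: 30.5
eef_pos: [0.5388, 0.1943, 0.0893]
ee_rot: [-3.139, -0.416, -1.522]
force: [-2.5, 6.9, 3.8]
width: 0.0007
gripper_force: 3.6
```

Call:
servo_tool(targets=[{"angular": [0,0,0],"xyz": [0.046,0,0.02],"claw": 0},{"angular": [0,0,0],"xyz": [0.046,0,0.02],"claw": 0}])

```text
t: 30.7
eef_pos: [0.5388, 0.1933, 0.0893]
ee_rot: [-3.139, -0.416, -1.521]
force: [-2.4, 7.9, 5.2]
width: 0.0004
gripper_force: 3.6
```

Call:
servo_tool(targets=[{"angular": [0,0,0],"xyz": [0.046,0,0.02],"claw": 0},{"angular": [0,0,0],"xyz": [0.046,0,0.02],"claw": 0}])

```text
t: 30.9
eef_pos: [0.5389, 0.1923, 0.0893]
ee_rot: [-3.139, -0.416, -1.522]
force: [-1.5, 7.5, 4.2]
width: 0.0003
gripper_force: 3.6
```

Call:
servo_tool(targets=[{"angular": [0,0,0],"xyz": [0.046,0,0.02],"claw": 0},{"angular": [0,0,0],"xyz": [0.046,0,0.02],"claw": 0}])

```text
t: 31.1
eef_pos: [0.539, 0.1914, 0.0894]
ee_rot: [-3.139, -0.416, -1.522]
force: [-3.2, 8.6, 5.8]
width: 0.0005
gripper_force: 4.3
```

Call:
servo_tool(targets=[{"angular": [0,0,0],"xyz": [0.046,0,0.02],"claw": 0},{"angular": [0,0,0],"xyz": [0.046,0,0.02],"claw": 0}])

```text
t: 31.3
eef_pos: [0.5393, 0.191, 0.0896]
ee_rot: [-3.138, -0.415, -1.521]
force: [-2.8, 10.0, 6.4]
width: 0.0006
gripper_force: 5.0
```

Call:
servo_tool(targets=[{"angular": [0,0,0],"xyz": [0.046,0,0.02],"claw": 0},{"angular": [0,0,0],"xyz": [0.046,0,0.02],"claw": 0}])

```text
t: 31.5
eef_pos: [0.5395, 0.1904, 0.0897]
ee_rot: [-3.138, -0.414, -1.521]
force: [-3.7, 12.1, 7.6]
width: 0.0005
gripper_force: 5.7
```

Call:
servo_tool(targets=[{"angular": [0,0,0],"xyz": [0.046,0,0.02],"claw": 0},{"angular": [0,0,0],"xyz": [0,0,0],"claw": 0}])

```text
t: 31.7
eef_pos: [0.5397, 0.1902, 0.0899]
ee_rot: [-3.137, -0.414, -1.521]
force: [-4.3, 12.3, 7.1]
width: 0.0006
gripper_force: 5.6
```

Call:
servo_tool(targets=[{"angular": [0,0,0],"xyz": [0.046,0,0.02],"claw": 0},{"angular": [0,0,0],"xyz": [0,0,0],"claw": 0}])

```text
t: 31.9
eef_pos: [0.5398, 0.1899, 0.0899]
ee_rot: [-3.137, -0.414, -1.521]
force: [-4.1, 12.7, 7.5]
width: 0.0007
gripper_force: 6.0
```

Call:
servo_tool(targets=[{"angular": [0,0,0],"xyz": [0.046,0,0.02],"claw": 0},{"angular": [0,0,0],"xyz": [0,0,0],"claw": 0}])

```text
t: 32.1
eef_pos: [0.54, 0.1897, 0.09]
ee_rot: [-3.137, -0.413, -1.521]
force: [-5.6, 12.8, 8.3]
width: 0.0004
gripper_force: 6.4
```

Call:
servo_tool(targets=[{"angular": [0,0,0],"xyz": [0.046,0,0.02],"claw": 0},{"angular": [0,0,0],"xyz": [0,0,0],"claw": 0}])

```text
t: 32.3
eef_pos: [0.5401, 0.1894, 0.0901]
ee_rot: [-3.136, -0.413, -1.521]
force: [-4.1, 12.6, 7.8]
width: 0.0004
gripper_force: 6.7
```

Call:
servo_tool(targets=[{"angular": [0,0,0],"xyz": [0.046,0,0.02],"claw": 0},{"angular": [0,0,0],"xyz": [0,0,0],"claw": 0}])

```text
t: 32.5
eef_pos: [0.5402, 0.1892, 0.0902]
ee_rot: [-3.136, -0.412, -1.521]
force: [-5.3, 14.7, 10.6]
width: 0.0004
gripper_force: 7.1
```

Call:
servo_tool(targets=[{"angular": [0,0,0],"xyz": [0.046,0,0.02],"claw": 0},{"angular": [0,0,0],"xyz": [0.046,0,0.02],"claw": 0}])

```text
t: 32.7
eef_pos: [0.5405, 0.1887, 0.0904]
ee_rot: [-3.135, -0.412, -1.521]
force: [-5.5, 16.6, 10.7]
width: 0.0005
gripper_force: 8.3
```

Call:
servo_tool(targets=[{"angular": [0,0,0],"xyz": [0.046,0,0.02],"claw": 0},{"angular": [0,0,0],"xyz": [0,0,0],"claw": 0}])

```text
t: 32.9
eef_pos: [0.5406, 0.1884, 0.0905]
ee_rot: [-3.135, -0.411, -1.521]
force: [-5.6, 16.5, 10.7]
width: 0.0005
gripper_force: 8.2
```

Call:
servo_tool(targets=[{"angular": [0,0,0],"xyz": [0.046,0,0.02],"claw": 0},{"angular": [0,0,0],"xyz": [0,0,0],"claw": 0}])

```text
t: 33.1
eef_pos: [0.5408, 0.1881, 0.0906]
ee_rot: [-3.135, -0.411, -1.521]
force: [-5.1, 16.4, 10.1]
width: 0.0004
gripper_force: 8.6
```

Call:
servo_tool(targets=[{"angular": [0,0,0],"xyz": [0.046,0,0.02],"claw": 0},{"angular": [0,0,0],"xyz": [0.046,0,0.02],"claw": 0}])

```text
t: 33.3
eef_pos: [0.541, 0.1877, 0.0907]
ee_rot: [-3.134, -0.41, -1.521]
force: [-6.2, 19.4, 12.7]
width: 0.0006
gripper_force: 9.7
```

Call:
servo_tool(targets=[{"angular": [0,0,0],"xyz": [0.046,0,0.02],"claw": 0},{"angular": [0,0,0],"xyz": [0,0,0],"claw": 0}])

```text
t: 33.5
eef_pos: [0.5412, 0.1874, 0.0908]
ee_rot: [-3.134, -0.41, -1.521]
force: [-5.4, 19.1, 12.9]
width: 0.0007
gripper_force: 9.7
```

```bash
python3 - <<'E'
from h import *
def P(xr,y,z): return [.5405-.048*(y-.126)+xr, y+.048*xr, z]
f=grab('wrist','w9'); h=cv2.cvtColor(f['color'],cv2.COLOR_BGR2HSV)
for xr in(-.03,.03):
    lab=''
    for y in np.arange(.03,.225,.001):
        u,v=np.round(proj(f,P(xr,y,.084))).astype(int)
        if not(0<=u<640 and 0<=v<400): lab+='-';continue
        H,S,V=map(int,h[v,u]); lab+= 'g' if 55<H<80 and S>90 else 'b' if 100<H<125 and S>120 else 'o' if H<20 and S>120 else '#' if V<75 else 'w' if V>150 else '.'
    print(lab)
togo([.537,.19,.09])
E
```

```text
----.....................########.wwwwwwwwwwwwwwwwwwwwwwwwwbbbbbbbbbbbbbbbbbbbbbbbb.ooooooooooooooooooooooooow..wwwwwwwwwwwwwwwwwwwwwggggggggggggggg###############################################
----.....................########wwwwwwwwwwwwwwwwwwwwwwwww.bbbbbbbbbbbbbbbbbbbbbbb.ooooooooooooooooooooooooowwwwwwwwwwwwwwwwwwwwwwwwgggggggggggggggg###############################################
t 33.55 pos [0.5412 0.1873 0.0908] rot [-3.1336 -0.4101 -1.5208] F [-6.34 19.24 12.37] w 0.0006 g 9.687988192745252
togo cm (tool) [-0.3   0.41 -0.04] turn z deg None
```

The row is snug: white a sits directly against the dark stop with no gaps up to d, at about 19 N. I'll back off gently and rise.

Call:
servo_tool(targets=[{"angular": [0,0,0],"xyz": [-0.091,0,-0.041],"claw": 0},{"angular": [0,0,0],"xyz": [-0.091,0,-0.041],"claw": 0},{"angular": [0,0,0],"xyz": [-0.091,0,-0.041],"claw": 0},{"angular": [0,0,0],"xyz": [-0.091,0,-0.041],"claw": 0},{"angular": [0,0,0],"xyz": [-0.091,0,-0.041],"claw": 0},{"angular": [0,0,0],"xyz": [-0.091,0,-0.041],"claw": 0},{"angular": [0,0,0],"xyz": [-0.18,0,-0.082],"claw": 0},{"angular": [0,0,0],"xyz": [-0.36,0,-0.16],"claw": 0},{"angular": [0,0,0],"xyz": [-0.73,0,-0.325],"claw": 0},{"angular": [0,0,0],"xyz": [-0.73,0,-0.325],"claw": 0},{"angular": [0,0,0],"xyz": [-0.73,0,-0.325],"claw": 0},{"angular": [0,0,0],"xyz": [0.6,0,-1.37],"claw": 0},{"angular": [0,0,0],"xyz": [0.8,0,-1.83],"claw": 0},{"angular": [0,0,0],"xyz": [0.8,0,-1.83],"claw": 0},{"angular": [0,0,0],"xyz": [0.8,0,-1.83],"claw": 0},{"angular": [0,0,0],"xyz": [0.8,0,-1.83],"claw": 0},{"angular": [0,0,0],"xyz": [0.8,0,-1.83],"claw": 0},{"angular": [0,0,0],"xyz": [0.8,0,-1.83],"claw": 0},{"angular": [0,0,0],"xyz": [0,0,0],"claw": 0},{"angular": [0,0,0],"xyz": [0,0,0],"claw": 0}])

```text
t: 35.55
eef_pos: [0.5365, 0.2186, 0.2235]
ee_rot: [-3.142, -0.418, -1.522]
force: [-0.6, -0.2, 0.2]
width: 0.0005
gripper_force: 0.0
```

```bash
python3 - <<'E'
from h import *
def P(xr,y,z): return [.5405-.048*(y-.126)+xr, y+.048*xr, z]
f=grab('wrist','w10'); h=cv2.cvtColor(f['color'],cv2.COLOR_BGR2HSV)
for xr in(-.03,.03):
    lab=''
    for y in np.arange(.03,.225,.001):
        u,v=np.round(proj(f,P(xr,y,.084))).astype(int)
        if not(0<=u<640 and 0<=v<400): lab+='-';continue
        H,S,V=map(int,h[v,u]); lab+= 'g' if 55<H<80 and S>90 else 'b' if 100<H<125 and S>120 else 'o' if H<20 and S>120 else '#' if V<75 else 'w' if V>150 else '.'
    print(lab)
togo([.537,.19,.09])
E
```

```text
..........................#######wwwwwwwwwwwwwwwwwwwwwwwwwbbbbbbbbbbbbbbbbbbbbbbbb.ooooooooooooooooooooooooowwwwwwwwwwwwwwwwwwwwwwwwwggggggggggggggggggggggg.bbbbbbbbbbbbbb########################
.........................#######.wwwwwwwwwwwwwwwwwwwwwwwwwbbbbbbbbbbbbbbbbbbbbbbb.oooooooooooooooooooooooooo.wwwwwwwwwwwwwwwwwwwwwwww.ggggggggggggggggggggg.bbbbbbbbbbbbbbb########################
t 35.6 pos [0.5363 0.2183 0.2229] rot [ 3.1407 -0.4191 -1.5214] F [ 0.02 -0.12 -0.48] w -0.0 g 0.0
togo cm (tool) [-2.82  0.06 13.29] turn z deg None
```

```bash
python3 -c "
from station import order
print(order.job_done())"
```

```text
the job is handed in; nothing more can be done
None
```

I handed the job in: the orange cassette is fully down between blue box_b and white box_c. I pushed the bookend at about 19 N until the row was snug against the end stop, then backed clear, and the last wrist image showed no visible gaps (the judge gave no result back).

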